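Cover the burners, chase the inlet thread, set the regulator

ROBOT

A 6-joint arm with a two-finger parallel gripper is mounted at the origin on the work surface. World frame = base frame: x ahead of the robot, y to its left, z up, the work surface at z = 0. Lengths are in m, angles in degrees, forces in N, time in s.
With the tool pointing down it reaches from about 0.325 to 0.9 m from the base axis. Payload 6.1 kg.
Tool frame: the origin (TCP) lies at the very end of the fingers, on their centre line; the grasp point (between the pads) lies 19 mm behind it (env.pinch_z is the distance from the TCP to the grasp point, in m); z points along the fingers, y is the line along which they close (so a half turn about z gives the same grasp; the last joint's range is limited). The gripper opens to 87 mm and grips with 3 to 60 N. Pads are 19 mm wide; open, the fingers measure 117 mm over their backs; the gripper's body (75 mm by 190 mm) begins 51 mm behind the grasp point.
Start: joints at [-79.819, 12.628, 87.462, -0, 79.91, -7.225], TCP at [0.187, -0.596, 0.197] pointing down, gripper open.
Joint ranges: [-170.65, 170.65], [-52.31, 119.04], [5.05, 147.46], [-71.25, 251.25], [11.57, 151.72], [-153.62, 153.62]. Speed limits (degrees/s): [147.25, 147.25, 172.46, 180, 180, 180].

INTERFACE

Orientations are given as [roll, pitch, yaw] about the fixed x, y, z axes, in that order (R = Rz(yaw) Ry(pitch) Rx(roll)).
In Python, from workcell import env, read_camera, order gives the robot as it stands.
- The arm moves only by the tool jog_arm, never from a script. Its argument "increments" is a list of rows, each a list of 7 numbers: the turn, a rotation vector about the tool's x, y, z in rad, then the shift along the tool's x, y, z in mm, then the opening, from 0 (shut) to 1 (fully open). In form: [[rx, ry, rz, x, y, z, gripper], ...]. A call has 1 to 12 rows; each row is the pose to reach, as a shift and turn from the pose commanded when the call began, along the tool's axes at that moment; what a row does not reach only later rows make up. A row lasts 1/12 s, in which the tool goes at most 41.7 mm and 7.16 degrees, less where a joint would pass 70% of its speed; a pose out of reach is approached as far as the arm can. A call with a gripper value outside its range is refused whole. The fingers move at their own pace and stop on an object; the grip force is fixed at half the most. Time passes only in rows, so rows that repeat a pose let the fingers close. It gives the time, the measured TCP pose, the force, the opening and the grip force at its end, in the units of the state.
- env.get_obs(): the state, without advancing time (a new reading comes with each control period).
- read_camera(name): name is "scene" or "top" or "wrist"; returns a dict with "img" (480x640x3 uint8, blue, green, red), "fovy" (degrees; the focal length in pixels is half the picture's height over the tangent of half this angle, whatever the lens; pixels are square), "cx", "cy" (the principal point, pixels), "k1" (the pictures are not rectified: a ray, as slopes to the right and down, at radius r is drawn at 1 + k1 r^2 times it, then the intrinsics apply), "view" (4x4, takes a point from world to camera coordinates); the wrist camera has in their place "hand_eye" (4x4, takes a point from camera to tool coordinates, whose origin is the TCP and whose axes are the flange's). Camera axes: x right, y down, z forward; pixel columns grow to the right and rows downward; lengths in m; the calibration is good to about 2 mm. A picture is of the moment at which its call begins: read the wrist's pose just before it. There is no depth.
- order.job_done(): hands the job in; it is judged then, once.
The state is a dict: "time": time; "joints": joint angles; "joint_velocities": joint speeds; "joint_torque": joint torques, N m; "position": TCP position; "tcp_rot": TCP orientation; "force": force on the tool from outside, world axes, zero at the start; "moment": the same for the moment, N m; "grip_width": finger opening in m; "grip_force": force on a finger pad.
Only numpy, scipy, OpenCV 4.12 (cv2) and the standard library are available. Lean on these libraries where they do the work, as an engineer would, in place of code of your own. Each camera call takes 0.05 s, during which the arm holds its last target. There are 200 camera calls.

TASK

We are servicing the slim three-burner hob. First set every loose aluminium cover on a burner of its own, centred, and press it down until it lies level and flush on the burner's rim, so that no metal chips get in; then clear the inlet block's thread with the tap, half a turn clockwise and a quarter turn back, over and over, until it has gone one full turn in from where it stands and reaches its stop; last, turn the regulator's knob clockwise until its pointer stands at the index mark. At the end all covers must still be flush, and the spatula and the small bowl must not be pushed about or tipped.

Things in the scene. Friction and masses are not known exactly. Their poses are not given: they have to be found in the camera images.
- cover1: Loose aluminium burner cover: a flat disc 96 mm in diameter and 8 mm thick with an upright finger tab on top, 46 mm long (body x), 12 mm wide (body y) and 30 mm tall, so 38 mm in all; 0.18 kg. Origin: centre of the underside, z up through the tab. All are alike and fit any burner; two or three are present, an absent one has no pose.
- cover2: Loose aluminium burner cover: a flat disc 96 mm in diameter and 8 mm thick with an upright finger tab on top, 46 mm long (body x), 12 mm wide (body y) and 30 mm tall, so 38 mm in all; 0.18 kg. Origin: centre of the underside, z up through the tab. All are alike and fit any burner; two or three are present, an absent one has no pose.
- cover3: Loose aluminium burner cover: a flat disc 96 mm in diameter and 8 mm thick with an upright finger tab on top, 46 mm long (body x), 12 mm wide (body y) and 30 mm tall, so 38 mm in all; 0.18 kg. Origin: centre of the underside, z up through the tab. All are alike and fit any burner; two or three are present, an absent one has no pose.
- burner1 (a point): Right-hand (most negative y) burner of the hob: centre of the burner, at the height of its flat fixed rim, 50 mm above the counter, z up. A cover is home when its underside rests flat on the rim, that is at this point's height. Before that a crown in the burner holds it 8 mm higher (see the hob).
- hob: Fixed slim steel hob, 600 mm long (y), 210 mm deep (x), 50 mm high, three burners 190 mm apart along y; origin under its centre. In each burner sits a stiff round crown, 76 mm wide, that starts 8 mm proud of the rim; a push of about 6 N down on a cover lying centrally on it slides it down, and it stays where it is pushed. Push covers with 8 to 15 N.
- burner2 (a point): Middle burner of the hob: centre of the burner, at the height of its flat fixed rim, 50 mm above the counter, z up. A cover is home when its underside rests flat on the rim, that is at this point's height. Before that a crown in the burner holds it 8 mm higher (see the hob).
- burner3 (a point): Left-hand (most positive y) burner of the hob: centre of the burner, at the height of its flat fixed rim, 50 mm above the counter, z up. A cover is home when its underside rests flat on the rim, that is at this point's height. Before that a crown in the burner holds it 8 mm higher (see the hob).
- tap (a joint): Angle in rad that the tap has been turned in, 0 at the start, growing clockwise seen from above; it ends at a hard stop at 6.35 (one full turn and a little). Right-hand thread: the tap sinks 3 mm a turn. It turns stiffly (about 0.12 N m) and stays where it is left.
- tap_grip (a point): Centre of the tap's T-handle, on its vertical axis, 137 mm above the counter at the start. The hub is a flat-sided steel block 42 mm long (x), 16 mm wide (y), 28 mm high; a bar 12 mm thick runs through it along x, 65 mm to either side, with a 22 mm ball on its +x end only. Below it an 18 mm shank and a 36 mm collar, 50 mm down.
- inlet: Fixed steel inlet block, 100 mm square, 45 mm high, with a brass boss to 75 mm in which the upright tap has been started; origin under its centre. Inlet block and regulator stand at the two ends of the counter's front, either way round.
- knob (a joint): Angle of the regulator's knob in rad, growing clockwise seen from above, range -0.1 to 3.6, about 0.05 N m friction; stays where it is left. It starts between 0 and 0.5 and the index mark lies 0.7 to 2.7 rad clockwise of its pointer.
- knob_grip (a point): On the knob's vertical axis, 89 mm above the counter. The knob is a black disc 72 mm in diameter carrying a straight grip bar 60 mm long (x), 14 mm wide (y) and 28 mm high, whose top is 101 mm above the counter and foot (disc top) 73 mm; a white pointer nib stands at its +x end.
- regulator: Fixed grey box 120 mm square, 55 mm high, with the knob on top; origin under its centre.
- knob_pointer (a point): Tip of the knob's white pointer nib, 43 mm from the knob's axis, 67 mm above the counter; turns with the knob.
- index_mark (a point): Where the pointer's tip must stand: 43 mm from the knob's axis, just inside the dark upright pip (13 x 6 x 12 mm) on the fixed aluminium ring round the knob. Does not turn.
- bowl: Small open steel bowl, 90 mm across, 38 mm high, standing among the covers; origin at the centre of its foot. Leave it alone.
- spatula: Wooden spatula, 290 mm long, lying left of the hob; origin near its middle. Leave it alone.

How it is judged:
By the outcome, as a careful person would: the job done as asked, in the order asked, and still so for the second after the job is handed in, with the robot touching nothing.
Of cover1, cover2, cover3 only 2 to 3 are there at a start; the rules pass over those that are not, and their reading is None.
At some moment in a run one of cover1, cover2, cover3 may be knocked a few centimetres aside while the robot is not near it.
Once in a run the grip may slacken for a moment while it holds something.
It also fails if it takes over 210 s, if anything falls off the work surface, if the arm or the gripper's body presses on something with over 40 N, if the wrist force passes 120 N, or if a joint passes its speed limit or range.

## Working session

There is one attempt and no reset: what is moved stays moved. The work goes in short steps, Python scripts to look and compute and a tool call to move; the robot and the scene stay as the last step left them, time stands still between calls to the robot, and variables do not carry over. Pictures are saved under pics/ and viewed, at most 14 in all, crops included, and the job is handed in when it is done.

Besides the shell and the picture viewer there is one more tool, called after ">>>" as a command line: name --pt "numbers of a row" for each row, then --argument value for the rest. jog_arm: Moves the arm, as the interface text tells. Its arguments: {"type":"object","properties":{"increments":{"type":"array","items":{"type":"array","items":{"type":"number"}}}},"required":["increments"]}

```bash
mkdir -p pics; ls
python3 - <<'E'
from workcell import env, read_camera
import cv2
o=env.get_obs();print(o, env.pinch_z)
for n in("top","scene"):
    c=read_camera(n);cv2.imwrite(f"pics/{n}0.png",c["img"]);print(n,{k:v for k,v in c.items() if k!="img"})
c=read_camera("wrist");print(c["hand_eye"],c["fovy"],c["k1"],c["cx"],c["cy"])
E
```

```text
pics
{'time': 0.0, 'joints': array([-7.98187502e+01,  1.26756726e+01,  8.75244640e+01, -3.41111335e-04,
        7.99087311e+01, -7.22491302e+00]), 'joint_velocities': array([ 0.01123755, -0.10897073, -0.03728771,  0.0152241 , -0.04981557,
        0.10717594]), 'joint_torque': array([-3.28026517e-04, -4.94618690e+01, -3.87375426e+01,  6.98993169e-02,
        5.72406908e-02, -1.71923352e-04]), 'position': array([ 0.18684395, -0.59573654,  0.19584464]), 'tcp_rot': array([-1.79891954e+02, -1.33586378e-02,  1.74062103e+01]), 'force': array([ 0.87612715,  0.26132159, -1.2016978 ]), 'moment': array([-0.01058349, -0.01933068, -0.05081704]), 'grip_force': 0.0, 'grip_width': 0.08734184360855657} 0.0187
top {'fovy': 42.87733571786115, 'cx': 320.65732558240785, 'cy': 237.32430963748982, 'k1': -0.15046477529171295, 'view': array([[ 0.00455394, -0.99997149,  0.00602335, -0.00306152],
       [-0.99704084, -0.00500266, -0.0767107 ,  0.54480686],
       [ 0.07673864, -0.00565619, -0.9970352 ,  1.44178851],
       [ 0.        ,  0.        ,  0.        ,  1.        ]])}
scene {'fovy': 53.23491593271875, 'cx': 320.19153470495445, 'cy': 242.52406902519655, 'k1': -0.0919250814063687, 'view': array([[ 0.88085953,  0.473183  ,  0.01357741, -0.5089366 ],
       [ 0.28756219, -0.51209116, -0.80936434, -0.07012736],
       [-0.37602457,  0.71684063, -0.58714992,  1.4289149 ],
       [ 0.        ,  0.        ,  0.        ,  1.        ]])}
[[ 2.55316438e-04 -9.67029026e-01 -2.54666051e-01  6.93506951e-02]
 [ 9.99999967e-01  2.50042504e-04  5.30815575e-05 -3.47836072e-04]
 [ 1.23459303e-05 -2.54666056e-01  9.67029058e-01 -1.87582162e-01]
 [ 0.00000000e+00  0.00000000e+00  0.00000000e+00  1.00000000e+00]] 63.48406530288477 0.021613479534625998 319.335556092119 244.63513411261874
```

View pics/top0.png

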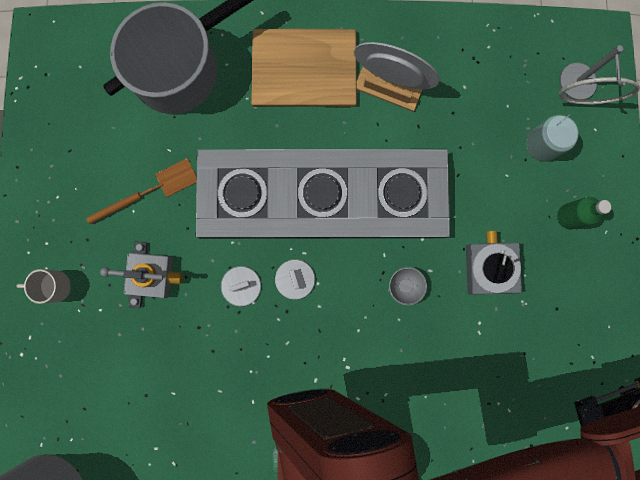

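View pics/scene0.png

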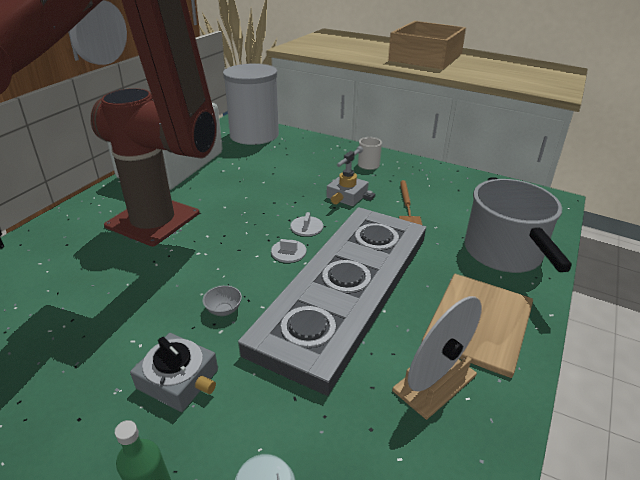

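```bash
cat > h.py <<'E'
import numpy as np, cv2
from scipy.spatial.transform import Rotation as Rn
from workcell import env, read_camera
def pose():
    o=env.get_obs(); T=np.eye(4); T[:3,:3]=Rn.from_euler('xyz',o["tcp_rot"],degrees=True).as_matrix(); T[:3,3]=o["position"]; return T
def cam(n,f=None):
    T=pose(); c=read_camera(n)
    c["W"]=T@c["hand_eye"] if n=="wrist" else np.linalg.inv(c["view"])   # cam->world
    F=c["img"].shape[0]/2/np.tan(np.radians(c["fovy"]/2)); c["K"]=np.array([[F,0,c["cx"]],[0,F,c["cy"]],[0,0,1]]); c["D"]=np.array([c["k1"],0,0,0,0])
    if f: cv2.imwrite("pics/"+f,c["img"])
    return c
def rays(c,px):
    u=cv2.undistortPoints(np.asarray(px,float).reshape(-1,1,2),c["K"],c["D"]).reshape(-1,2)
    return np.c_[u,np.ones(len(u))]@c["W"][:3,:3].T
def plane(c,px,z):
    d=rays(c,px);o=c["W"][:3,3];return o+d*((z-o[2])/d[:,2])[:,None]
def proj(c,P):
    V=np.linalg.inv(c["W"]);return cv2.projectPoints(np.asarray(P,float).reshape(-1,1,3),cv2.Rodrigues(V[:3,:3])[0],V[:3,3],c["K"],c["D"])[0].reshape(-1,2)
def circ(P):  # least squares circle, xy
    P=P[:,:2];A=np.c_[2*P,np.ones(len(P))];s=np.linalg.lstsq(A,(P**2).sum(1),rcond=None)[0];return s[:2],np.sqrt(s[2]+s[:2]@s[:2])
def go(p,yaw=None):  # print the shift (tool mm) and rz to TCP target p, tool pointing down
    T=pose();d=T[:3,:3].T@(np.asarray(p)-T[:3,3])*1000
    R=Rn.from_euler('xyz',[180,0,np.degrees(np.arctan2(T[1,0],T[0,0])) if yaw is None else yaw],degrees=True).as_matrix()
    print("go rot",np.round(Rn.from_matrix(T[:3,:3].T@R).as_rotvec(),4),"shift",np.round(d,1))
E
python3 - <<'E'
from h import *
c=cam("top");im=c["img"];hsv=cv2.cvtColor(im,cv2.COLOR_BGR2HSV)
for name,(u,v),z,s in(("cA",(240,286),.008,30),("cB",(295,280),.008,30),("bowl",(408,286),.038,30)):
    m=(hsv[...,1]<60).astype(np.uint8);w=np.zeros_like(m);w[v-s:v+s,u-s:u+s]=1
    k=max(cv2.findContours(m*w,0,1)[0],key=cv2.contourArea);h=cv2.convexHull(k).reshape(-1,2)
    print(name,cv2.contourArea(k),circ(plane(c,h,z)))
for name,(u,v) in(("b3",(242,193)),("b2",(322,193)),("b1",(403,193))):
    m=(im.min(2)>170).astype(np.uint8);w=np.zeros_like(m);w[v-28:v+28,u-28:u+28]=1
    k=max(cv2.findContours(m*w,0,1)[0],key=cv2.contourArea);print(name,cv2.contourArea(k),circ(plane(c,cv2.convexHull(k).reshape(-1,2),.05)))
print("hob",plane(c,[(197,150),(447,150),(449,237),(196,237)],.05).round(3))
print("tap",plane(c,[(144,273)],.137),"knob",plane(c,[(498,268)],.073),"bare",plane(c,[(498,262)],.101))
x=np.vstack([im[225:325,190:350],im[225:325,60:220],im[225:325,430:590]]);cv2.imwrite("pics/crop1.png",cv2.resize(np.hstack([im[225:325,190:350],im[225:325,430:590]]),None,fx=2.5,fy=2.5,interpolation=2))
go([.35,.1,.22],0)
E
```

```text
cA 1230.5 (array([0.4278066 , 0.19191635]), np.float64(0.04901998684777258))
cB 1218.0 (array([0.44511515, 0.06157818]), np.float64(0.04815376405856037))
bowl 1091.0 (array([ 0.42987579, -0.20618478]), np.float64(0.04521777964677324))
b3 1631.5 (array([0.64821001, 0.18645055]), np.float64(0.056715708036204564))
b2 33.0 (array([0.64118095, 0.00384375]), np.float64(0.04550442059270144))
b1 1.5 (array([ 0.60136421, -0.21974078]), np.float64(0.0034235641414033743))
hob [[ 0.751  0.296  0.05 ]
 [ 0.754 -0.302  0.05 ]
 [ 0.545 -0.304  0.05 ]
 [ 0.542  0.294  0.05 ]]
tap [[0.45452694 0.39180358 0.137     ]] knob [[ 0.47107238 -0.4144339   0.073     ]] bare [[ 0.48403835 -0.40621642  0.101     ]]
go rot [-0.0012  0.      0.3039] shift [ 363.9 -615.3  -22.9]
```

View pics/crop1.png

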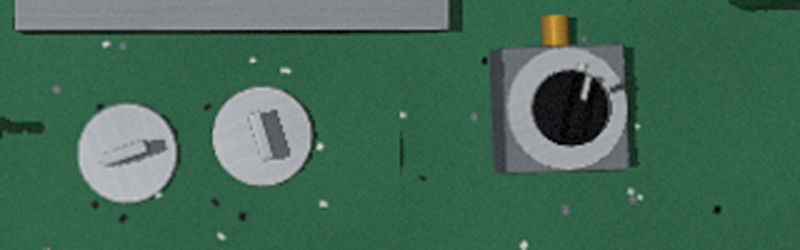

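Run:
```python
from h import *
go([.42,-.35,.24],40); go([.42,.10,.24],90)
```

```text
go rot [-0.0012 -0.0004 -0.3943] shift [ 296.  -165.   -43.5]
go rot [-1.0000e-03 -9.0000e-04 -1.2669e+00] shift [ 430.7 -594.4  -43. ]
```

>>> jog_arm --pt "0 0 -0.4 296 -165 -43 0.5" --pt "0 0 -0.4 296 -165 -43 0.5" --pt "0 0 -0.4 296 -165 -43 0.5" --pt "0 0 -0.4 296 -165 -43 0.5" --pt "0 0 -0.4 296 -165 -43 0.5" --pt "0 0 -0.4 296 -165 -43 0.5" --pt "0 0 -1.267 430 -594 -43 0.5" --pt "0 0 -1.267 430 -594 -43 0.5" --pt "0 0 -1.267 430 -594 -43 0.5" --pt "0 0 -1.267 430 -594 -43 0.5" --pt "0 0 -1.267 430 -594 -43 0.5" --pt "0 0 -1.267 430 -594 -43 0.5"

```text
time: 1.2
position: [0.3871, -0.1662, 0.2339]
tcp_rot: [180.0, -0.0, 83.6]
force: [2.3, -0.0, 0.0]
grip_width: 0.044
grip_force: 0.0
```

Run:
```python
from h import *
print(env.get_obs()["position"],env.get_obs()["tcp_rot"]);go([.42,.10,.24],90)
```

```text
[ 0.38711264 -0.16624879  0.23390965] [ 1.79981848e+02 -3.25621041e-04  8.36252080e+01]
go rot [ 0.0003  0.     -0.1113] shift [268.3   3.1  -6.1]
```

>>> jog_arm --pt "0 0 -0.1 260 3 -6 0.5" --pt "0 0 -0.1 260 3 -6 0.5" --pt "0 0 -0.1 260 3 -6 0.5" --pt "0 0 -0.1 260 3 -6 0.5" --pt "0 0 -0.1 260 3 -6 0.5" --pt "0 0 -0.1 260 3 -6 0.5" --pt "0 0 -0.1 260 3 -6 0.5" --pt "0 0 -0.1 260 3 -6 0.5" --pt "0 0 -0.1 260 3 -6 0.5" --pt "0 0 -0.1 260 3 -6 0.5"

```text
time: 2.03
position: [0.4206, 0.0885, 0.2397]
tcp_rot: [-180.0, 0.0, 89.0]
force: [-0.2, 0.3, 0.8]
grip_width: 0.0436
grip_force: 0.0
```

Run:
```python
from h import *
print(env.get_obs()["position"],env.get_obs()["tcp_rot"])
c=cam("wrist","w1.png");print(c["W"].round(3), proj(c,[[.428,.192,.008],[.445,.0616,.008]]))
```

```text
[0.42060006 0.08853078 0.23971422] [-1.79969753e+02  4.43580628e-02  8.89853417e+01]
[[ 1.    -0.017 -0.005  0.422]
 [-0.017 -0.967 -0.255  0.158]
 [-0.001  0.255 -0.967  0.427]
 [ 0.     0.     0.     1.   ]] [[325.0819003  107.67971876]
 [342.01810308 232.09042246]]
```

View pics/w1.png

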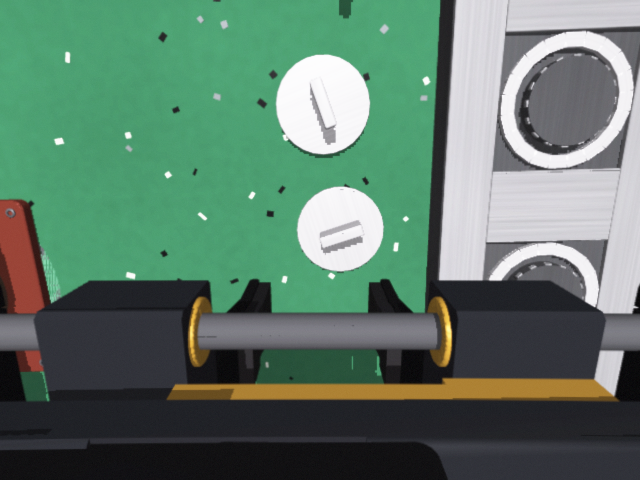

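Run:
```python
from h import *
c=cam("wrist");im=c["img"];hsv=cv2.cvtColor(im,cv2.COLOR_BGR2HSV)
for u,v in((323,104),(340,229)):
    m=(hsv[...,1]<60).astype(np.uint8);w=np.zeros_like(m);w[v-60:v+50,u-55:u+50]=1
    k=max(cv2.findContours(m*w,0,1)[0],key=cv2.contourArea);print(circ(plane(c,cv2.convexHull(k).reshape(-1,2),.008)))
for a in([(316.5,80),(330,126)],[(320,237),(361,224)]):
    P=plane(c,a,.038);d=P[1]-P[0];print(P.mean(0),np.linalg.norm(d),np.degrees(np.arctan2(d[1],d[0])))
# white ring of burner 3
m=(im.min(2)>225).astype(np.uint8);w=np.zeros_like(m);w[28:172,497:637]=1
k=max(cv2.findContours(m*w,0,1)[0],key=cv2.contourArea);P=cv2.convexHull(k).reshape(-1,2);P=P[P[:,0]<634];print(circ(plane(c,P,.05)))
cv2.imwrite("pics/w1c.png",cv2.resize(im[40:280,260:400],None,fx=3,fy=2.5))
```

```text
(array([0.42558296, 0.19399689]), np.float64(0.04857645177683951))
(array([0.44250802, 0.0643062 ]), np.float64(0.048143155820566164))
[0.4262028  0.19323408 0.038     ] 0.04274116682937573 -73.5522999859578
[0.44178227 0.06992624 0.038     ] 0.04411971586847726 17.01078709378645
(array([0.64556038, 0.18841889]), np.float64(0.057757805256717996))
```

View pics/w1c.png

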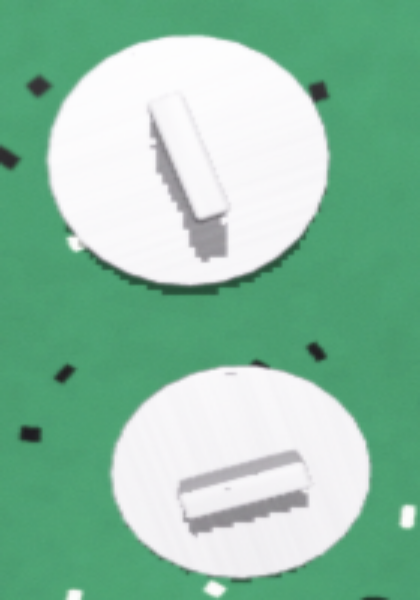

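Run:
```python
from h import *
go([.4256,.194,.08],106.4);go([.4256,.194,.0135],106.4)
```

```text
go rot [-3.000e-04  4.000e-04 -3.056e-01] shift [106.    2.8 159.8]
go rot [-3.000e-04  4.000e-04 -3.056e-01] shift [106.    2.8 226.3]
```

>>> jog_arm --pt "0 0 -0.305 106 3 160 0.5" --pt "0 0 -0.305 106 3 160 0.5" --pt "0 0 -0.305 106 3 160 0.5" --pt "0 0 -0.305 106 3 160 0.5" --pt "0 0 -0.305 106 3 160 0.5" --pt "0 0 -0.305 106 3 175 0.5" --pt "0 0 -0.305 106 3 190 0.5" --pt "0 0 -0.305 106 3 205 0.5" --pt "0 0 -0.305 106 3 215 0.5" --pt "0 0 -0.305 106 3 222 0.5" --pt "0 0 -0.305 106 3 226 0.5" --pt "0 0 -0.305 106 3 226 0.5"

```text
time: 3.13
position: [0.4254, 0.1949, 0.0135]
tcp_rot: [-179.9, 0.0, 106.4]
force: [-0.5, -0.4, -0.7]
grip_width: 0.0439
grip_force: 0.0
```

>>> jog_arm --pt "0 0 0 0 0 0 0.1" --pt "0 0 0 0 0 0 0" --pt "0 0 0 0 0 0 0" --pt "0 0 0 0 0 0 0" --pt "0 0 0 0 0 0 0" --pt "0 0 0 0 0 0 0"

```text
time: 3.63
position: [0.4257, 0.1957, 0.0142]
tcp_rot: [180.0, 0.0, 106.5]
force: [0.2, -0.2, -0.0]
grip_width: 0.0116
grip_force: 0.0
```

Run:
```python
from h import *
print(env.get_obs()["position"],env.get_obs()["tcp_rot"])
go([.5,.19,.12],90);go([.6456,.1884,.12],90);go([.6456,.1884,.075],90)
```

```text
[0.42570893 0.19571292 0.01423121] [1.79970835e+02 1.31079163e-03 1.06510031e+02]
go rot [ 5.000e-04 -1.000e-04  2.882e-01] shift [ -26.6   69.7 -105.7]
go rot [ 5.000e-04 -1.000e-04  2.882e-01] shift [ -69.5  208.8 -105.7]
go rot [ 5.000e-04 -1.000e-04  2.882e-01] shift [-69.5 208.8 -60.7]
```

>>> jog_arm --pt "0 0 0 0 0 -20 0" --pt "0 0 0 0 0 -50 0" --pt "0 0 0 0 0 -80 0" --pt "0 0 0 0 0 -106 0" --pt "0 0 0 -10 30 -106 0" --pt "0 0 0 -20 60 -106 0" --pt "0 0 0 -30 90 -106 0" --pt "0 0 0 -40 120 -106 0" --pt "0 0 0 -50 150 -106 0" --pt "0 0 0 -60 180 -106 0" --pt "0 0 0 -69 209 -106 0" --pt "0 0 0 -69 209 -106 0"

```text
time: 4.63
position: [0.6497, 0.1878, 0.1186]
tcp_rot: [179.9, 0.0, 106.4]
force: [-0.5, -0.0, 0.6]
grip_width: 0.0004
grip_force: 0.0
```

Run:
```python
from h import *
o=env.get_obs();print(o["position"],o["tcp_rot"],o["force"],o["grip_width"],o["grip_force"])
go([.6456,.1884,.0735],106.5)
c=cam("wrist","w2.png");print(proj(c,[[.6456,.1884,.05],o["position"]]))
```

```text
[0.64968938 0.18780537 0.11863946] [1.79919383e+02 4.16624414e-02 1.06406211e+02] [-0.5064126  -0.00866616  0.56934122] 0.00040183550741822784 0.0
go rot [ 0.0014  0.0007 -0.0016] shift [ 1.8 -3.8 45.1]
[[313.72221341 245.31686121]
 [319.34436338 282.92546985]]
```

View pics/w2.png

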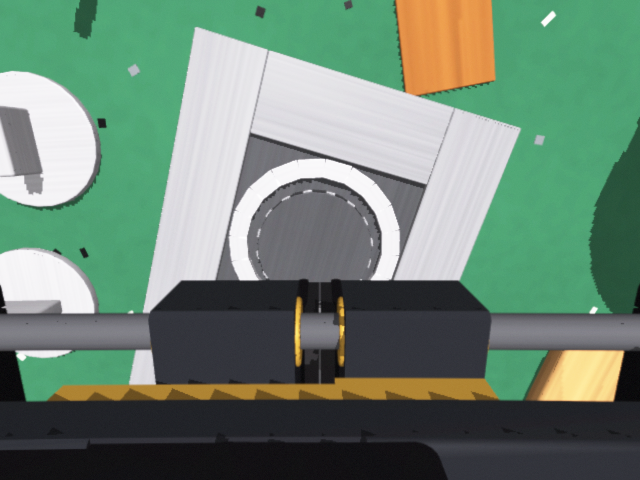

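Run:
```python
from h import *
go([.44,.11,.2],106.4)
```

```text
go rot [-0.0009  0.      0.0005] shift [ -16.4 -220.9  -81.2]
```

>>> jog_arm --pt "0 0 0 -16 -220 -81 0.45" --pt "0 0 0 -16 -220 -81 0.45" --pt "0 0 0 -16 -220 -81 0.45" --pt "0 0 0 -16 -220 -81 0.45" --pt "0 0 0 -16 -220 -81 0.45" --pt "0 0 0 -16 -220 -81 0.45" --pt "0 0 0 -16 -220 -81 0.45" --pt "0 0 0 -16 -220 -81 0.45" --pt "0 0 0 -16 -220 -81 0.45" --pt "0 0 0 -16 -220 -81 0.45"

```text
time: 5.52
position: [0.4392, 0.1113, 0.2005]
tcp_rot: [-180.0, -0.0, 106.5]
force: [0.3, 0.7, -0.2]
grip_width: 0.0391
grip_force: 0.0
```

```bash
cat >> h.py <<'E'
def disc(c,p,z=.008,dark=False):  # refine a cover's centre near p; also print tab pca from shadow-free crop
    hsv=cv2.cvtColor(c["img"],cv2.COLOR_BGR2HSV);u,v=proj(c,[p])[0].astype(int);m=(hsv[...,1]<60).astype(np.uint8)
    w=np.zeros_like(m);cv2.circle(w,(int(u),int(v)),85,1,-1)
    k=max(cv2.findContours(m*w,0,1)[0],key=cv2.contourArea);return circ(plane(c,cv2.convexHull(k).reshape(-1,2),z)),(u,v)
E
python3 - <<'E'
from h import *
print(env.get_obs()["position"],env.get_obs()["tcp_rot"],env.get_obs()["grip_width"])
c=cam("wrist","w3.png")
(q,r),(u,v)=disc(c,[.4256,.194,.008]);print(q,r,u,v)
cv2.imwrite("pics/w3c.png",cv2.resize(c["img"][max(v-90,0):v+90,max(u-90,0):u+90],None,fx=2.5,fy=2.5));print(max(v-90,0),max(u-90,0))
go([q[0],q[1],.08],106.4);go([q[0],q[1],.0135],106.4)
E
```

```text
[0.43919134 0.11127724 0.20051324] [-1.79974670e+02 -1.25142138e-02  1.06521213e+02] 0.039117131711862985
[0.42548048 0.19399592] 0.0484282013467576 330 127
37 240
go rot [-0.001  -0.0003  0.0022] shift [ 83.2  10.5 120.3]
go rot [-0.001  -0.0003  0.0022] shift [ 83.2  10.5 186.8]
```

View pics/w3c.png

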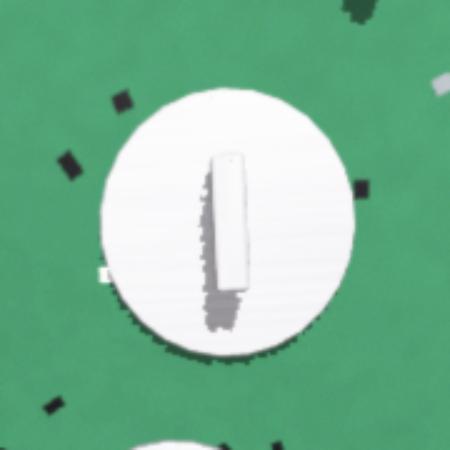

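>>> jog_arm --pt "0 0 0 83 10.5 100 0.45" --pt "0 0 0 83 10.5 120 0.4" --pt "0 0 0 83 10.5 120 0.35" --pt "0 0 0 83 10.5 135 0.35" --pt "0 0 0 83 10.5 150 0.35" --pt "0 0 0 83 10.5 165 0.35" --pt "0 0 0 83 10.5 176 0.35" --pt "0 0 0 83 10.5 183 0.35" --pt "0 0 0 83 10.5 187 0.35" --pt "0 0 0 83 10.5 187 0.35"

```text
time: 6.4
position: [0.4254, 0.1934, 0.0133]
tcp_rot: [-179.9, -0.0, 106.5]
force: [-0.8, 0.7, -0.4]
grip_width: 0.0305
grip_force: 0.0
```

>>> jog_arm --pt "0 0 0 0 0 0 0" --pt "0 0 0 0 0 0 0" --pt "0 0 0 0 0 0 0" --pt "0 0 0 0 0 0 0" --pt "0 0 0 0 0 0 0" --pt "0 0 0 0 0 0 0" --pt "0 0 0 0 0 0 0" --pt "0 0 0 0 0 0 0" --pt "0 0 0 0 0 0 0" --pt "0 0 0 0 0 0 0"

```text
time: 7.23
position: [0.4256, 0.1936, 0.0139]
tcp_rot: [-180.0, -0.0, 106.5]
force: [0.1, 1.1, -0.2]
grip_width: 0.0003
grip_force: 0.0
```

Run:
```python
from h import *
o=env.get_obs();print(o["position"],o["tcp_rot"],o["force"],o["grip_width"],o["grip_force"])
go([.6456,.1884,.12],106.5)
```

```text
[0.42561311 0.19355112 0.0139441 ] [-1.79998634e+02 -5.50968948e-04  1.06502864e+02] [ 0.14425928  1.14163051 -0.19408479] 0.000279851601162724 0.0
go rot [-0. -0.  0.] shift [ -67.4  209.5 -106.1]
```

Run:
```python
from h import *
c=cam("scene");print(proj(c,[[.4256,.1936,.014]]))
t=cam("top");print(proj(t,[[.4256,.1936,.014]]))
w=cam("wrist")
cv2.imwrite("pics/s4.png",np.hstack([cv2.resize(c["img"][170:270,250:350],None,fx=4,fy=4),cv2.resize(w["img"],None,fx=.83,fy=.83)[:400,130:530]]))
```

```text
[[305.7384919  222.60779235]]
[[239.44388798 286.73823169]]Traceback (most recent call last):
  File "<stdin>", line 5, in <module>
    return _nx.concatenate(arrs, 1, dtype=dtype, casting=casting)
           ~~~~~~~~~~~~~~~^^^^^^^^^^^^^^^^^^^^^^^^^^^^^^^^^^^^^^^
ValueError: all the input array dimensions except for the concatenation axis must match exactly, but along dimension 0, the array at index 0 has size 400 and the array at index 1 has size 398
```

Run:
```python
from h import *
c=cam("scene");w=cam("wrist")
cv2.imwrite("pics/s4.png",np.hstack([cv2.resize(c["img"][170:270,250:350],(400,400)),cv2.resize(w["img"],(400,400))]))
```

```text
(no output)
```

View pics/s4.png

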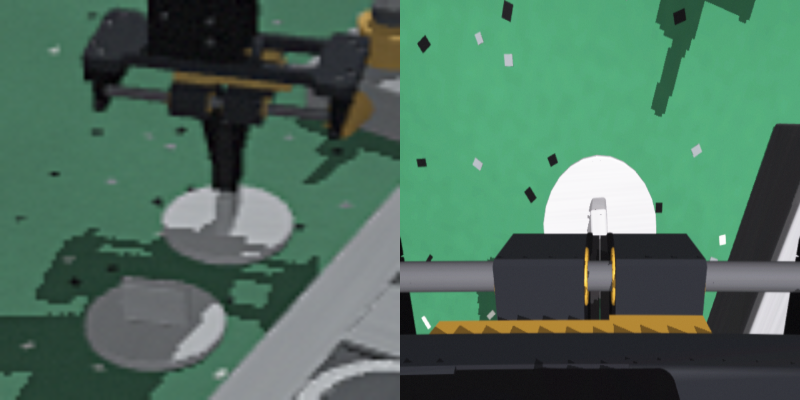

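Run:
```python
from h import *
c=cam("scene");g=c["img"].max(2)
print(g[204:240,298:318:1])
for z in(.008,.014,.038,.05):print(z,proj(c,[[.4256,.1936,z],[.4256,.1456,.008],[.4256,.2416,.008]]).round(1).tolist())
print(env.get_obs()["position"],env.get_obs()["joints"])
```

```text
[[118 123 118  59  10   8  20  21  27  22  15  14   8  52 107 122 120 118
  118 119]
 [118 122 121  88   4  14  20  28  24  25  12  17  17  81 130 122 119 119
  118 118]
 [117 119 128 118   6  12  17  23  27  24  12  13  10  79 129 119 120 119
  116 116]
 [121 123 126 117  27   9  23  26  26  22  13  10  53 111 126 120 118 119
  118 118]
 [119 118 121 116  58   9  19  31  22  25  17  11  54 110 122 119 117 118
  119 120]
 [121 123 123 121  87   7  19  29  20  22  16   8  56 111 126 121 118 117
  116 118]
 [119 119 122 128 118   4  19  27  28  26  18   6  53 110 123 121 122 120
  119 122]
 [119 118 121 126 119  28  14  28  28  25  16   4  53 109 124 119 117 118
  118 121]
 [119 120 121 123 114  28  17  26  27  24  15  10  53 111 125 122 119 119
  119 117]
 [120 122 119 123 114  29  18  25  26  25   9   8  54 111 124 119 120 118
  119 118]
 [119 118 119 124 116  25  11  30  21  23  15  15  80 127 120 119 117 119
  120 118]
 [119 117 116 119 108  23  11  25  24  19   4  48 102 120 114 117 120 116
  119 121]
 [100 117 118 137 142  13   3  16  22  21   0  76 144 150 131 126 110 114
  115 
[... 1613 characters left out ...]
3  53]
 [ 60  61  59  57  57  60  69  70  68  69  68  68  59  49  77 124 125 126
  112  50]
 [ 62  63  61  62  60  61  58  60  60  60  61  60  87 133 132 130 128 127
  127 131]
 [ 64  62  65  64  63  64  66  65  61  62  63  60  57  59  55  55  56  54
   85 116]
 [ 65  65  66  64  63  63  62  63  62  61  58  54  54  50  51  55  57  56
   58  62]]
0.008 [[305.7, 224.3], [297.4, 232.5], [313.7, 216.6]]
0.014 [[305.7, 222.6], [297.4, 232.5], [313.7, 216.6]]
0.038 [[305.7, 215.7], [297.4, 232.5], [313.7, 216.6]]
0.05 [[305.7, 212.2], [297.4, 232.5], [313.7, 216.6]]
[0.42562264 0.19355347 0.01395096] [ 1.47767255e+01  3.89782318e+00  1.18742621e+02 -7.83517495e-04
  5.73606566e+01 -1.72493673e+00]
```

>>> jog_arm --pt "0 0 0 0 0 0.5 0" --pt "0 0 0 0 0 1 0" --pt "0 0 0 0 0 1.5 0" --pt "0 0 0 0 0 2 0" --pt "0 0 0 0 0 2 0"

```text
time: 7.95
position: [0.4257, 0.1936, 0.0127]
tcp_rot: [-180.0, 0.0, 106.5]
force: [-3.5, -1.4, 8.3]
grip_width: 0.0008
grip_force: 4.5
```

>>> jog_arm --pt "0 0 0 0 0 -10 0.35" --pt "0 0 0 0 0 -10 0.35" --pt "0 0 0 0 0 -10 0.35" --pt "0 0 0 0 0 -10 0.35" --pt "0 0 0 0 0 -10 0.35" --pt "0 0 0 0 0 -10 0.35" --pt "0 0 0 0 0 -2 0.35" --pt "0 0 0 0 0 6 0.35" --pt "0 0 0 0 0 14 0.35" --pt "0 0 0 0 0 20 0.35" --pt "0 0 0 0 0 22.5 0.35" --pt "0 0 0 0 0 22.5 0.35"

```text
time: 8.95
position: [0.4246, 0.1933, -0.0118]
tcp_rot: [-179.9, -0.0, 106.5]
force: [-0.7, -0.2, -0.5]
grip_width: 0.0307
grip_force: 0.0
```

>>> jog_arm --pt "0 0 0 0 0 0 0" --pt "0 0 0 0 0 0 0" --pt "0 0 0 0 0 0 0" --pt "0 0 0 0 0 0 0" --pt "0 0 0 0 0 0 0" --pt "0 0 0 0 0 0 0" --pt "0 0 0 0 0 0 0" --pt "0 0 0 0 0 0 0"

```text
time: 9.62
position: [0.426, 0.1937, -0.0101]
tcp_rot: [180.0, 0.0, 106.5]
force: [-1.5, -0.0, 4.5]
grip_width: 0.0118
grip_force: 29.9
```

Run:
```python
from h import *
o=env.get_obs();print(o["position"],o["tcp_rot"],o["force"],o["grip_width"],o["grip_force"])
go([.6456,.1884,.12],106.5)
```

```text
[ 0.4260012   0.19365899 -0.01012756] [1.79960081e+02 5.50692685e-04 1.06500265e+02] [-1.49662975 -0.02758315  4.54510249] 0.011783614797052004 29.910048292949796
go rot [0.0007 0.     0.    ] shift [ -67.4  209.2 -130. ]
```

>>> jog_arm --pt "0 0 0 0 0 -10 0" --pt "0 0 0 0 0 -35 0" --pt "0 0 0 0 0 -65 0" --pt "0 0 0 0 0 -95 0" --pt "0 0 0 0 0 -100 0" --pt "0 0 0 -10 30 -100 0" --pt "0 0 0 -20 62 -100 0" --pt "0 0 0 -31 95 -100 0" --pt "0 0 0 -42 130 -100 0" --pt "0 0 0 -53 165 -100 0" --pt "0 0 0 -62 194 -100 0" --pt "0 0 0 -67 209 -100 0"

```text
time: 10.62
position: [0.6477, 0.1879, 0.0883]
tcp_rot: [180.0, 0.0, 106.4]
force: [-1.4, -0.6, -2.4]
grip_width: 0.0121
grip_force: 30.0
```

>>> jog_arm --pt "0 0 0 0 0 0 0" --pt "0 0 0 0 0 0 0" --pt "0 0 0 0 0 0 0"

```text
time: 10.87
position: [0.6434, 0.1886, 0.0881]
tcp_rot: [-179.8, -0.0, 106.5]
force: [-0.6, -1.0, -2.5]
grip_width: 0.0117
grip_force: 30.0
```

Run:
```python
from h import *
o=env.get_obs();print(o["position"],o["tcp_rot"],o["force"],o["grip_width"],o["grip_force"])
go([.6456,.1884,.0515],106.5)
c=cam("wrist");print(disc(c,[o["position"][0],o["position"][1],o["position"][2]+.0185],o["position"][2]+.0185))
```

```text
[0.64340779 0.18856336 0.08811612] [-1.79829253e+02 -2.59509336e-02  1.06508112e+02] [-0.62255918 -0.97664204 -2.51640498] 0.011732085103438762 29.99987959396094
go rot [-0.003  -0.0005  0.0001] shift [-0.8  2.2 36.6]
((array([0.64383482, 0.18662569]), np.float64(0.041110072348305216)), (np.int64(319), np.int64(296)))
```

>>> jog_arm --pt "0 0 0 0 0 10 0" --pt "0 0 0 0 0 20 0" --pt "0 0 0 0 0 30 0" --pt "0 0 0 0 0 34 0" --pt "0 0 0 0 0 36 0" --pt "0 0 0 0 0 36 0" --pt "0 0 0 0 0 36 0"

```text
time: 11.5
position: [0.6451, 0.1887, 0.0534]
tcp_rot: [180.0, -0.0, 106.5]
force: [-0.4, 0.4, -2.1]
grip_width: 0.0117
grip_force: 30.0
```

Run:
```python
from h import *
o=env.get_obs();print(o["position"],o["tcp_rot"],o["force"],o["grip_width"],o["grip_force"])
c=cam("wrist");z=o["position"][2]+.0185
q,(u,v)=disc(c,[*o["position"][:2],z],z);print(q,u,v)
cv2.imwrite("pics/w5.png",np.vstack([c["img"][100:320,140:500],cv2.resize(cam("scene")["img"][190:290,310:440],(360,277),interpolation=2)]))
```

```text
[0.64511887 0.188696   0.05344162] [ 1.79999184e+02 -2.31737039e-03  1.06500735e+02] [-0.38741787  0.35167771 -2.13893665] 0.011738214550802088 29.99986818060279
(array([0.6455197 , 0.18678635]), np.float64(0.04109590685555114)) 319 296
```

View pics/w5.png

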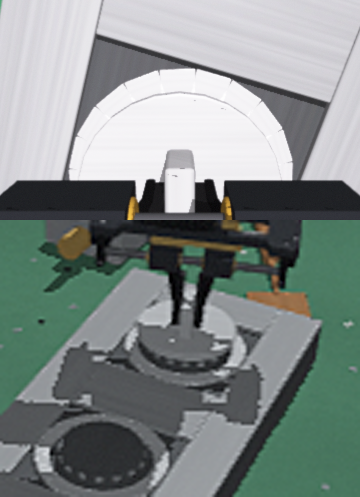

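>>> jog_arm --pt "0 0 0 0 0 2 0" --pt "0 0 0 0 0 4 0" --pt "0 0 0 0 0 6 0" --pt "0 0 0 0 0 7 0" --pt "0 0 0 0 0 7 0"

```text
time: 12.02
position: [0.6453, 0.1887, 0.0466]
tcp_rot: [180.0, 0.0, 106.5]
force: [0.3, 0.5, -1.9]
grip_width: 0.0114
grip_force: 30.0
```

>>> jog_arm --pt "0 0 0 0 0 1 0" --pt "0 0 0 0 0 2 0" --pt "0 0 0 0 0 3 0" --pt "0 0 0 0 0 3 0"

```text
time: 12.35
position: [0.6453, 0.1887, 0.0435]
tcp_rot: [180.0, 0.0, 106.5]
force: [0.1, 0.3, 1.2]
grip_width: 0.0121
grip_force: 30.0
```

>>> jog_arm --pt "0 0 0 0 0 1 0" --pt "0 0 0 0 0 2 0" --pt "0 0 0 0 0 2 0"

```text
time: 12.6
position: [0.6453, 0.1887, 0.0413]
tcp_rot: [180.0, 0.0, 106.5]
force: [1.2, 0.6, 0.3]
grip_width: 0.0119
grip_force: 30.0
```

>>> jog_arm --pt "0 0 0 0 0 1 0" --pt "0 0 0 0 0 2 0" --pt "0 0 0 0 0 2 0"

```text
time: 12.85
position: [0.6453, 0.1887, 0.04]
tcp_rot: [180.0, 0.0, 106.5]
force: [0.4, 0.2, 3.8]
grip_width: 0.0117
grip_force: 30.0
```

>>> jog_arm --pt "0 0 0 0 0 1 0" --pt "0 0 0 0 0 2 0" --pt "0 0 0 0 0 2 0"

```text
time: 13.1
position: [0.6453, 0.1887, 0.0399]
tcp_rot: [180.0, 0.0, 106.5]
force: [-6.4, -2.0, 14.7]
grip_width: 0.0123
grip_force: 30.0
```

>>> jog_arm --pt "0 0 0 0 0 -1.5 0.35" --pt "0 0 0 0 0 -1.5 0.35" --pt "0 0 0 0 0 -1.5 0.35" --pt "0 0 0 0 0 -1.5 0.35" --pt "0 0 0 0 0 -15 0.35" --pt "0 0 0 0 0 -32 0.35" --pt "0 0 0 0 0 -34 0" --pt "0 0 0 0 0 -34 0" --pt "0 0 0 0 0 -34 0" --pt "0 0 0 0 0 -34 0" --pt "0 0 0 0 0 -34 0" --pt "0 0 0 0 0 -34 0"

```text
time: 14.1
position: [0.6444, 0.1886, 0.0705]
tcp_rot: [-179.9, -0.0, 106.5]
force: [0.4, 0.2, 0.5]
grip_width: 0.0026
grip_force: 0.0
```

>>> jog_arm --pt "0 0 0 0 0 3 0" --pt "0 0 0 0 0 6 0" --pt "0 0 0 0 0 7 0" --pt "0 0 0 0 0 8 0" --pt "0 0 0 0 0 8 0"

```text
time: 14.52
position: [0.6448, 0.1886, 0.0631]
tcp_rot: [-180.0, -0.0, 106.5]
force: [-0.4, 0.4, 0.4]
grip_width: 0.0003
grip_force: 0.0
```

>>> jog_arm --pt "0 0 0 0 0 1 0" --pt "0 0 0 0 0 2 0" --pt "0 0 0 0 0 2 0"

```text
time: 14.77
position: [0.6452, 0.1887, 0.0628]
tcp_rot: [180.0, 0.0, 106.5]
force: [-3.7, -0.6, 7.3]
grip_width: 0.0004
grip_force: 3.5
```

>>> jog_arm --pt "0 0 0 0 0 0.5 0" --pt "0 0 0 0 0 1 0" --pt "0 0 0 0 0 1 0"

```text
time: 15.02
position: [0.6453, 0.1887, 0.0628]
tcp_rot: [180.0, 0.0, 106.5]
force: [-5.4, -0.8, 12.1]
grip_width: 0.0001
grip_force: 5.8
```

>>> jog_arm --pt "0 0 0 0 0 -40 0.2" --pt "0 0 0 0 0 -80 0.35" --pt "0 0 0 0 0 -120 0.35" --pt "0 0 0 0 0 -150 0.35" --pt "0 0 0 0 0 -150 0.35" --pt "0 0 0 0 0 -150 0.35" --pt "0 0 0 0 0 -150 0.35"

```text
time: 15.6
position: [0.6447, 0.1886, 0.2098]
tcp_rot: [-180.0, -0.0, 106.5]
force: [-0.9, -0.0, 0.4]
grip_width: 0.0296
grip_force: 0.0
```

Run:
```python
from h import *
o=env.get_obs();print(o["position"],o["tcp_rot"],o["force"],o["grip_width"])
go([.37,.067,.19],17)
```

```text
[0.64473242 0.18861475 0.20984324] [-1.79967377e+02 -4.00259011e-03  1.06502576e+02] [-0.93246531 -0.01452713  0.36291851] 0.02958414070878282
go rot [-5.0000e-04  4.0000e-04  1.5621e+00] shift [ -38.6 -297.9   20. ]
```

>>> jog_arm --pt "0 0 0.13 -38 -298 10 0.35" --pt "0 0 0.26 -38 -298 10 0.35" --pt "0 0 0.39 -38 -298 10 0.35" --pt "0 0 0.52 -38 -298 10 0.35" --pt "0 0 0.65 -38 -298 10 0.35" --pt "0 0 0.78 -38 -298 10 0.35" --pt "0 0 0.91 -38 -298 10 0.35" --pt "0 0 1.04 -38 -298 10 0.35" --pt "0 0 1.17 -38 -298 20 0.35" --pt "0 0 1.3 -38 -298 20 0.35" --pt "0 0 1.43 -38 -298 20 0.35" --pt "0 0 1.562 -38 -298 20 0.35"

```text
time: 16.6
position: [0.3685, 0.0675, 0.1882]
tcp_rot: [-179.9, 0.2, 20.2]
force: [0.1, -0.2, -0.1]
grip_width: 0.0305
grip_force: 0.0
```

>>> jog_arm --pt "0 0 0 0 0 0 0.35" --pt "0 0 0 0 0 0 0.35" --pt "0 0 0 0 0 0 0.35" --pt "0 0 0 0 0 0 0.35"

```text
time: 16.93
position: [0.3698, 0.0676, 0.1898]
tcp_rot: [-180.0, 0.1, 20.7]
force: [-1.1, 0.2, -0.4]
grip_width: 0.0304
grip_force: 0.0
```

Run:
```python
from h import *
o=env.get_obs();print(o["position"],o["tcp_rot"])
c=cam("wrist","w6.png");(q,r),(u,v)=disc(c,[.4425,.0643,.008]);print(q,r,u,v)
g=cv2.cvtColor(c["img"],6)[max(v-80,0):v+80,u-80:u+80];cv2.imwrite("pics/w6c.png",cv2.resize(np.clip(g*1.0,0,255).astype(np.uint8),None,fx=2.5,fy=2.5))
go([q[0],q[1],-.010],17)
```

```text
[0.36975133 0.06763291 0.18982249] [-1.79972567e+02  6.72832821e-02  2.07081185e+01]
[0.44268529 0.0639569 ] 0.04796887549638965 351 144
go rot [-0.0003  0.0009  0.0641] shift [ 67.   29.2 200. ]
```

View pics/w6c.png

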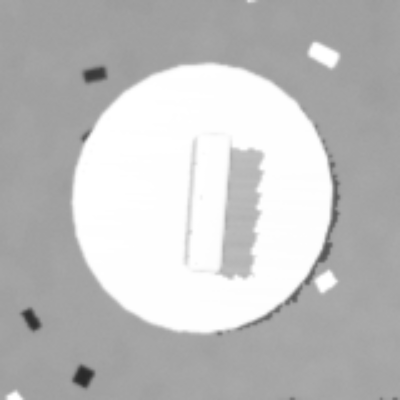

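>>> jog_arm --pt "0 0 0.064 67 29 40 0.35" --pt "0 0 0.064 67 29 80 0.35" --pt "0 0 0.064 67 29 115 0.35" --pt "0 0 0.064 67 29 130 0.35" --pt "0 0 0.064 67 29 145 0.35" --pt "0 0 0.064 67 29 160 0.35" --pt "0 0 0.064 67 29 175 0.35" --pt "0 0 0.064 67 29 188 0.35" --pt "0 0 0.064 67 29 196 0.35" --pt "0 0 0.064 67 29 200 0.35" --pt "0 0 0.064 67 29 200 0.35"

```text
time: 17.9
position: [0.4424, 0.064, -0.0103]
tcp_rot: [-180.0, 0.1, 16.9]
force: [0.1, -0.5, 0.0]
grip_width: 0.0307
grip_force: 0.0
```

>>> jog_arm --pt "0 0 0 0 0 0 0" --pt "0 0 0 0 0 0 0" --pt "0 0 0 0 0 0 0" --pt "0 0 0 0 0 0 0" --pt "0 0 0 0 0 0 0" --pt "0 0 0 0 0 0 0" --pt "0 0 0 0 0 0 0" --pt "0 0 0 0 0 0 0"

```text
time: 18.57
position: [0.4437, 0.0639, -0.0088]
tcp_rot: [180.0, -0.1, 16.9]
force: [-0.6, 0.3, 5.5]
grip_width: 0.0116
grip_force: 30.0
```

Run:
```python
from h import *
o=env.get_obs();print(o["position"],o["tcp_rot"],o["force"],o["grip_width"],o["grip_force"])
go([.6463,-.0016,.09],17);go([.56,-.0016,.09],17)
```

```text
[ 0.44373187  0.06391745 -0.00880244] [ 1.79972970e+02 -6.25486770e-02  1.69020733e+01] [-0.62900156  0.27990914  5.53654844] 0.011634537853696052 29.98328983783722
go rot [ 0.0005 -0.0011 -0.0017] shift [174.9 121.6 -98.6]
go rot [ 0.0005 -0.0011 -0.0017] shift [ 92.3  96.5 -98.7]
```

>>> jog_arm --pt "0 0 0 0 0 -10 0" --pt "0 0 0 0 0 -35 0" --pt "0 0 0 0 0 -70 0" --pt "0 0 0 0 0 -100 0" --pt "0 0 0 0 0 -120 0" --pt "0 0 0 25 25 -120 0" --pt "0 0 0 46 48 -120 0" --pt "0 0 0 65 70 -120 0" --pt "0 0 0 75 96 -120 0" --pt "0 0 0 75 96 -120 0" --pt "0 0 0 75 96 -120 0" --pt "0 0 0 75 96 -120 0"

```text
time: 19.57
position: [0.5416, -0.0058, 0.1099]
tcp_rot: [-179.9, 0.1, 16.9]
force: [0.4, -0.1, -3.4]
grip_width: 0.0119
grip_force: 30.0
```

Run:
```python
from h import *
o=env.get_obs();print(o["position"],o["tcp_rot"],o["force"],o["grip_width"],o["grip_force"])
c=cam("wrist","w7.png");im=c["img"]
go([.6463,-.0016,.11],17);go([.6463,-.0016,.0515],17)
# ring outer edge: from predicted centre cast out along angles, find last bright pixel within 66 mm
for C in ([.6463,-.0016],[.6456,.1884],[.6473,-.1916]):
    P=[]
    for a in np.radians(np.arange(0,360,4)):
        rr=np.arange(.048,.066,.0005);px=proj(c,np.c_[C[0]+rr*np.cos(a),C[1]+rr*np.sin(a),0*rr+.05])
        if px.min()<1 or px[:,0].max()>638 or px[:,1].max()>270: continue
        g=cv2.remap(cv2.GaussianBlur(im,(3,3),0),px[:,0].astype(np.float32),px[:,1].astype(np.float32),1).min(2).ravel().astype(float)
        i=np.argmin(np.diff(g))
        if np.diff(g)[i]<-15:P.append([C[0]+rr[i]*np.cos(a),C[1]+rr[i]*np.sin(a)])
    print(C,len(P),circ(np.array(P)) if len(P)>8 else None)
```

```text
[ 0.54156943 -0.00583216  0.10988554] [-1.79926724e+02  1.03297742e-01  1.68558011e+01] [ 0.35807918 -0.07870799 -3.37577104] 0.011910728268471947 29.986048936843872
go rot [-0.001   0.0015 -0.0017] shift [101.4  26.7  -0.2]
go rot [-0.001   0.0015 -0.0017] shift [101.5  26.8  58.3]
[0.6463, -0.0016] 66 (array([ 0.64718524, -0.00157935]), np.float64(0.05786142107091484))
[0.6456, 0.1884] 27 (array([0.64546503, 0.18781038]), np.float64(0.057606290409459616))
[0.6473, -0.1916] 30 (array([ 0.64890183, -0.19078786]), np.float64(0.057185852613848925))
```

View pics/w7.png

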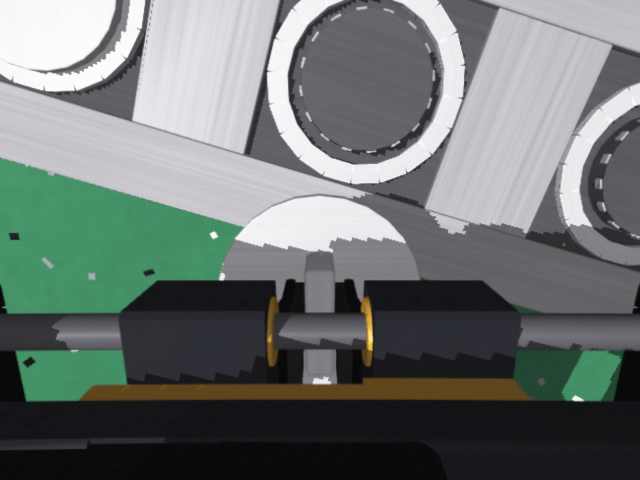

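>>> jog_arm --pt "0 0 0 35 9 0 0" --pt "0 0 0 70 18 0 0" --pt "0 0 0 95 25 0 0" --pt "0 0 0 102 27 0 0" --pt "0 0 0 102 27 15 0" --pt "0 0 0 102 27 30 0" --pt "0 0 0 102 27 42 0" --pt "0 0 0 102 27 52 0" --pt "0 0 0 102 27 56 0" --pt "0 0 0 102 27 56 0" --pt "0 0 0 102 27 56 0"

```text
time: 20.53
position: [0.648, -0.0022, 0.0547]
tcp_rot: [-180.0, -0.0, 16.9]
force: [-0.6, -0.5, -1.4]
grip_width: 0.0115
grip_force: 30.0
```

Run:
```python
from h import *
o=env.get_obs();print(o["position"],o["tcp_rot"],o["force"],o["grip_width"],o["grip_force"])
go([.647,-.0016,.0495],17)
```

```text
[ 0.64804976 -0.00218     0.05474191] [-1.79998654e+02 -3.08123682e-03  1.68966569e+01] [-0.59993976 -0.47682424 -1.39627072] 0.011465067458204144 29.98603194952011
go rot [-0.     -0.0001 -0.0018] shift [-0.8 -0.9  5.2]
```

>>> jog_arm --pt "0 0 0 -0.8 -0.8 3 0" --pt "0 0 0 -0.8 -0.8 6 0" --pt "0 0 0 -0.8 -0.8 8 0" --pt "0 0 0 -0.8 -0.8 10 0" --pt "0 0 0 -0.8 -0.8 12 0" --pt "0 0 0 -0.8 -0.8 12 0"

```text
time: 21.03
position: [0.6479, -0.0018, 0.0427]
tcp_rot: [180.0, -0.1, 16.9]
force: [1.6, 0.2, -0.8]
grip_width: 0.0115
grip_force: 30.0
```

>>> jog_arm --pt "0 0 0 0 0 1 0" --pt "0 0 0 0 0 2 0" --pt "0 0 0 0 0 2 0"

```text
time: 21.28
position: [0.6479, -0.0018, 0.0413]
tcp_rot: [180.0, -0.1, 16.9]
force: [1.0, 0.8, 4.3]
grip_width: 0.0122
grip_force: 30.0
```

>>> jog_arm --pt "0 0 0 0 0 1 0" --pt "0 0 0 0 0 2 0" --pt "0 0 0 0 0 2 0"

```text
time: 21.53
position: [0.6479, -0.0018, 0.0412]
tcp_rot: [180.0, -0.1, 16.9]
force: [-4.8, 1.5, 15.2]
grip_width: 0.0117
grip_force: 30.0
```

>>> jog_arm --pt "0 0 0 0 0 -2 0.35" --pt "0 0 0 0 0 -2 0.35" --pt "0 0 0 0 0 -2 0.35" --pt "0 0 0 0 0 -2 0.35" --pt "0 0 0 0 0 -15 0.35" --pt "0 0 0 0 0 -32 0.35" --pt "0 0 0 0 0 -34 0" --pt "0 0 0 0 0 -34 0" --pt "0 0 0 0 0 -34 0" --pt "0 0 0 0 0 -34 0" --pt "0 0 0 0 0 -34 0" --pt "0 0 0 0 0 -34 0"

```text
time: 22.53
position: [0.6465, -0.0017, 0.0715]
tcp_rot: [-180.0, 0.1, 16.9]
force: [-0.4, 0.1, -0.8]
grip_width: 0.0024
grip_force: 0.0
```

>>> jog_arm --pt "0 0 0 0 0 3 0" --pt "0 0 0 0 0 6 0" --pt "0 0 0 0 0 8 0" --pt "0 0 0 0 0 9 0" --pt "0 0 0 0 0 9 0"

```text
time: 22.95
position: [0.6468, -0.0017, 0.0631]
tcp_rot: [-180.0, 0.0, 16.9]
force: [0.3, 1.3, 0.7]
grip_width: 0.0003
grip_force: 0.0
```

>>> jog_arm --pt "0 0 0 0 0 1 0" --pt "0 0 0 0 0 2 0" --pt "0 0 0 0 0 2 0"

```text
time: 23.2
position: [0.6473, -0.0018, 0.0628]
tcp_rot: [180.0, -0.0, 16.9]
force: [-4.1, 0.3, 8.0]
grip_width: 0.0005
grip_force: 3.7
```

>>> jog_arm --pt "0 0 0 0 0 0.5 0" --pt "0 0 0 0 0 1 0" --pt "0 0 0 0 0 1 0"

```text
time: 23.45
position: [0.6473, -0.0017, 0.0628]
tcp_rot: [180.0, -0.0, 16.9]
force: [-7.1, 0.2, 11.7]
grip_width: 0.0005
grip_force: 6.2
```

>>> jog_arm --pt "0 0 0 0 0 -40 0.2" --pt "0 0 0 0 0 -80 0.35" --pt "0 0 0 0 0 -120 0.35" --pt "0 0 0 0 0 -160 0.35" --pt "0 0 0 -100 0 -180 0.35" --pt "0 0 0 -140 0 -180 0.35" --pt "0 0 0 -180 0 -180 0.35" --pt "0 0 0 -220 0 -180 0.35" --pt "0 0 0 -240 0 -180 0.35" --pt "0 0 0 -240 0 -180 0.35"

```text
time: 24.28
position: [0.4152, -0.0718, 0.2404]
tcp_rot: [180.0, 0.0, 16.9]
force: [-0.5, -0.9, 0.5]
grip_width: 0.0306
grip_force: 0.0
```

Run:
```python
from h import *
o=env.get_obs();print(o["position"],o["tcp_rot"],o["force"])
c=cam("top");w=cam("wrist")
cv2.imwrite("pics/t8.png",np.vstack([cv2.resize(c["img"][140:310,70:550],(800,283)),cv2.resize(w["img"][:280],(720,315))[:,:].copy() if 0 else cv2.copyMakeBorder(cv2.resize(w["img"][:280],(720,315)),0,0,40,40,0)]))
```

```text
[ 0.41515059 -0.0717968   0.24037863] [1.79968586e+02 2.30401017e-03 1.69008863e+01] [-0.53727628 -0.88808565  0.54586818]
```

View pics/t8.png

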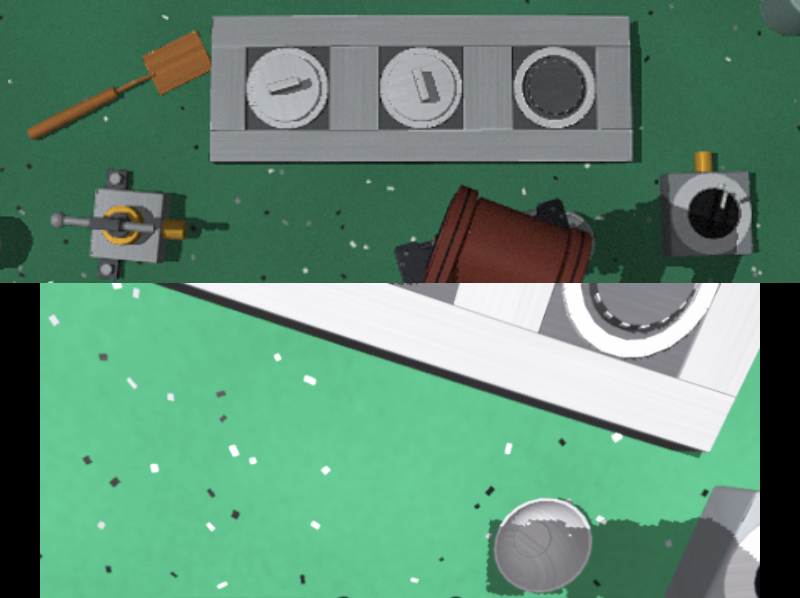

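>>> jog_arm --pt "0 0 -0.12 14 -36 -5 0.35" --pt "0 0 -0.24 28 -72 -10 0.35" --pt "0 0 -0.36 43 -108 -10 0.35" --pt "0 0 -0.48 57 -144 -10 0.35" --pt "0 0 -0.6 71 -180 -10 0.35" --pt "0 0 -0.72 86 -216 -10 0.35" --pt "0 0 -0.84 100 -252 -10 0.35" --pt "0 0 -0.96 114 -288 -10 0.35" --pt "0 0 -1.08 128 -324 -10 0.35" --pt "0 0 -1.2 142 -360 -10 0.35" --pt "0 0 -1.32 156 -396 -10 0.35" --pt "0 0 -1.44 171 -430 -10 0.35"

```text
time: 25.38
position: [0.456, 0.3927, 0.2502]
tcp_rot: [180.0, -0.0, 99.8]
force: [0.6, 0.2, 1.0]
grip_width: 0.0305
grip_force: 0.0
```

>>> jog_arm --pt "0 0 -0.12 0 0 0 0.35" --pt "0 0 -0.24 0 0 0 0.35" --pt "0 0 -0.36 0 0 0 0.35" --pt "0 0 -0.48 0 0 0 0.35" --pt "0 0 -0.6 0 0 0 0.35" --pt "0 0 -0.72 0 0 0 0.35" --pt "0 0 -0.84 0 0 0 0.35" --pt "0 0 -0.96 0 0 0 0.35" --pt "0 0 -1.08 0 0 0 0.35" --pt "0 0 -1.2 0 0 0 0.35" --pt "0 0 -1.32 0 0 0 0.35" --pt "0 0 -1.44 0 0 0 0.35"

```text
time: 26.38
position: [0.4565, 0.3904, 0.2502]
tcp_rot: [180.0, 0.0, -177.7]
force: [-0.6, 0.3, 0.0]
grip_width: 0.0305
grip_force: 0.0
```

Run:
```python
from h import *
o=env.get_obs();print(o["position"],o["tcp_rot"],o["joints"])
go([.46,.47,.25],-94)
```

```text
[0.45645575 0.39039208 0.25015971] [ 1.79976976e+02  7.27726006e-03 -1.77746397e+02] [ 3.30099567e+01  7.59804523e+00  8.74791315e+01  1.61280818e-02
  8.49047955e+01 -5.92450778e+01]
go rot [ 2.0000e-04  4.0000e-04 -1.4617e+00] shift [-6.7 79.4  0.2]
```

>>> jog_arm --pt "0 0 -0.12 -1 8 0 0.35" --pt "0 0 -0.24 -1 16 0 0.35" --pt "0 0 -0.36 -2 24 0 0.35" --pt "0 0 -0.48 -2 32 0 0.35" --pt "0 0 -0.6 -3 40 0 0.35" --pt "0 0 -0.72 -3 48 0 0.35" --pt "0 0 -0.84 -4 56 0 0.35" --pt "0 0 -0.96 -4 64 0 0.35" --pt "0 0 -1.08 -5 72 0 0.35" --pt "0 0 -1.2 -6 80 0 0.35" --pt "0 0 -1.32 -6 80 0 0.35" --pt "0 0 -1.44 -6 80 0 0.35"

```text
time: 27.38
position: [0.4596, 0.4711, 0.2498]
tcp_rot: [180.0, 0.0, -95.2]
force: [0.1, -0.7, -0.0]
grip_width: 0.0306
grip_force: 0.0
```

Run:
```python
from h import *
o=env.get_obs();print(o["position"],o["tcp_rot"],o["joints"])
c=cam("wrist","w9.png")
```

```text
[0.45959291 0.47105108 0.24983616] [ 1.79993189e+02  1.56370439e-02 -9.52059093e+01] [ 3.88370629e+01  1.55700402e+01  7.83264519e+01  1.60120088e-02
  8.60975328e+01 -1.35958118e+02]
```

View pics/w9.png

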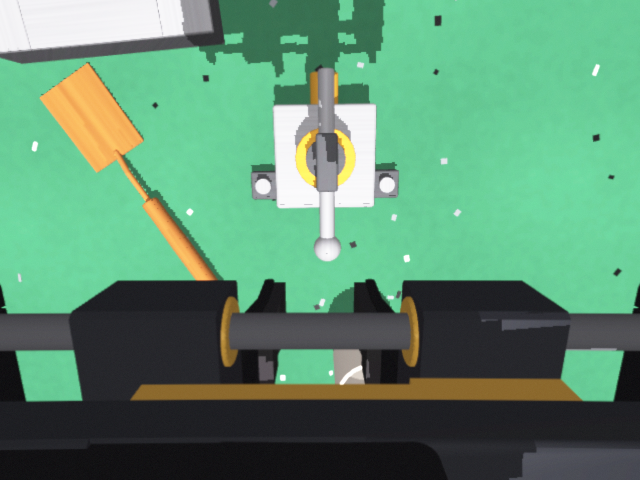

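Run:
```python
from h import *
c=cam("wrist");g=c["img"].max(2)
# hub/bar left-right edges per row (dark vs surroundings) 
print(plane(c,[(327.5,134),(327.5,190)],.151),plane(c,[(326,68)],.137),plane(c,[(327.5,248)],.137))
P=plane(c,[(326,68)],.137)[0];Q=plane(c,[(327.5,248)],.137)[0];d=Q-P;print(np.linalg.norm(d),np.degrees(np.arctan2(d[1],d[0])),(P+Q)/2)
boss=plane(c,[(325.5,159)],.075);print("boss",boss)
print(g[136:190:6,308:348])
```

```text
[[0.44745216 0.39685053 0.151     ]
 [0.45053685 0.43627126 0.151     ]] [[0.4447033  0.35162533 0.137     ]] [[0.45400582 0.48420659 0.137     ]]
0.13290721842454725 85.9864403360795 [0.44935456 0.41791596 0.137     ]
boss [[0.44930326 0.41712742 0.075     ]]
[[255 255 254 237 212 210 210 201 166 125 138 150 152 154 143 101  95  94
   84  82  82  83  81  83  82  82  81  79  76  81 141 241 255 255 255 255
  255 254 247 197]
 [227 209 211 210 208 189 142 113  92 122 139 152 152 156 155 157 156 146
   98  83  84  82  83  83  81  81  84  80  79  74 112 199 213 239 255 255
  255 255 255 255]
 [196 169 147 154 141  87  80  81  88 120 137 150 156 156 157 157 158 158
  144  90  83  82  83  82  81  83  84  81  77  78 103 150 154 152 154 181
  234 255 255 255]
 [148 150 149 148 136  86  78  77  85 120 142 154 156 156 157 158 157 157
  153 137  89  83  83  84  80  80  80  80  77  81 111 148 150 150 149 148
  151 221 255 255]
 [161 159 161 162 160 158 152 148 130 122 139 155 156 157 155 158 160 160
  159 159 159 160 145  90  80  82  80  80  79  83 107 157 160 161 160 162
  159 202 253 255]
 [161 157 157 158 157 155 135  91  94 114 138 154 159 159 159 158 158 159
  158 158 159 164 163 159 159 159 157 158 149 130 117 152 156 155 156 154
  185 248 255 255]
 [255 255 232 170 158 156 141  88  85 113 138 155 160 159 158 161 160 162
  162 162 161 161 161 160 160 160 162 157 146 127 116 153 158 208 253 255
  255 255 255 255]
 [255 255 255 255 255 255 255 255 207 118 140 156 160 160 161 162 161 162
  162 161 163 163 162 161 160 160 161 157 149 144 228 255 255 255 255 255
  255 255 255 255]
 [250 251 254 255 255 254 220 197 181 117 138 155 161 162 163 162 161 161
  162 161 161 162 163 162 160 162 161 158 148 162 243 255 255 254 250 249
  247 249 250 250]]
```

Run:
```python
from h import *
go([.4493,.4167,.17],-94);go([.4493,.4167,.0985],-94)
```

```text
go rot [ 0.0002  0.0001 -0.0261] shift [54.7  5.1 79.9]
go rot [ 0.0002  0.0001 -0.0261] shift [ 54.7   5.1 151.4]
```

>>> jog_arm --pt "0 0 -0.022 30 5 20 0.35" --pt "0 0 -0.022 54.7 5 40 0.35" --pt "0 0 -0.022 54.7 5 75 0.35" --pt "0 0 -0.022 54.7 5 90 0.35" --pt "0 0 -0.022 54.7 5 105 0.35" --pt "0 0 -0.022 54.7 5 120 0.35" --pt "0 0 -0.022 54.7 5 135 0.35" --pt "0 0 -0.022 54.7 5 145 0.35" --pt "0 0 -0.022 54.7 5 151 0.35" --pt "0 0 -0.022 54.7 5 151 0.35"

```text
time: 28.32
position: [0.4484, 0.4154, 0.0978]
tcp_rot: [179.9, -0.1, -94.4]
force: [-1.2, -1.0, 0.0]
grip_width: 0.0303
grip_force: 0.0
```

>>> jog_arm --pt "0 0 0 0 0 0 0" --pt "0 0 0 0 0 0 0" --pt "0 0 0 0 0 0 0" --pt "0 0 0 0 0 0 0" --pt "0 0 0 0 0 0 0" --pt "0 0 0 0 0 0 0" --pt "0 0 0 0 0 0 0"

```text
time: 28.9
position: [0.4495, 0.4164, 0.1006]
tcp_rot: [-180.0, 0.1, -94.3]
force: [-2.4, 0.5, 6.1]
grip_width: 0.0158
grip_force: 30.0
```

Run:
```python
from h import *
o=env.get_obs();print(o["position"],o["tcp_rot"],o["joints"],o["force"],o["moment"],o["grip_width"],o["grip_force"])
```

```text
[0.44949116 0.41643112 0.10059392] [-1.79951228e+02  7.38212685e-02 -9.43351639e+01] [ 3.54281544e+01  1.56887564e+01  9.45359050e+01  2.72442587e-02
  6.96906327e+01 -1.40246088e+02] [-2.4208131   0.51415467  6.05141678] [ 0.17369239  0.45388103 -0.10199487] 0.015831291668803423 30.00134360510856
```

>>> jog_arm --pt "0 0 0.06 0 0 0 0" --pt "0 0 0.17 0 0 0.1 0" --pt "0 0 0.28 0 0 0.1 0" --pt "0 0 0.39 0 0 0.2 0" --pt "0 0 0.5 0 0 0.2 0" --pt "0 0 0.61 0 0 0.3 0" --pt "0 0 0.72 0 0 0.3 0" --pt "0 0 0.83 0 0 0.4 0" --pt "0 0 0.94 0 0 0.4 0" --pt "0 0 1.05 0 0 0.5 0" --pt "0 0 1.05 0 0 0.5 0" --pt "0 0 1.05 0 0 0.5 0"

```text
time: 29.9
position: [0.4493, 0.4165, 0.1001]
tcp_rot: [180.0, 0.1, -154.5]
force: [-3.6, -0.3, 6.2]
grip_width: 0.0157
grip_force: 30.0
```

Run:
```python
from h import *
o=env.get_obs();print(o["position"],o["tcp_rot"],o["joints"],o["force"],o["moment"],o["grip_width"],o["grip_force"])
c=cam("wrist");g=c["img"]
cv2.imwrite("pics/w10.png",g[100:300])
```

```text
[0.4493349  0.4165372  0.10007009] [ 1.79951204e+02  6.90392929e-02 -1.54519695e+02] [ 3.54384397e+01  1.57210725e+01  9.45568678e+01  3.85282110e-02
  6.96456264e+01 -8.00552719e+01] [-3.59041251 -0.25457059  6.17459101] [ 0.22274161  0.42793123 -0.13550908] 0.015712009942678858 30.006869765929878
```

>>> jog_arm --pt "0 0 0.06 0 0 0 0" --pt "0 0 0.17 0 0 0.1 0" --pt "0 0 0.28 0 0 0.1 0" --pt "0 0 0.39 0 0 0.2 0" --pt "0 0 0.5 0 0 0.2 0" --pt "0 0 0.61 0 0 0.3 0" --pt "0 0 0.72 0 0 0.3 0" --pt "0 0 0.83 0 0 0.4 0" --pt "0 0 0.94 0 0 0.4 0" --pt "0 0 1.05 0 0 0.5 0" --pt "0 0 1.05 0 0 0.5 0"

```text
time: 30.87
position: [0.4494, 0.4167, 0.0996]
tcp_rot: [179.9, -0.0, 145.0]
force: [-2.4, 1.7, 5.0]
grip_width: 0.0159
grip_force: 30.0
```

>>> jog_arm --pt "0 0 0.06 0 0 0 0" --pt "0 0 0.17 0 0 0.1 0" --pt "0 0 0.28 0 0 0.1 0" --pt "0 0 0.39 0 0 0.2 0" --pt "0 0 0.5 0 0 0.2 0" --pt "0 0 0.61 0 0 0.3 0" --pt "0 0 0.72 0 0 0.3 0" --pt "0 0 0.83 0 0 0.4 0" --pt "0 0 0.94 0 0 0.4 0" --pt "0 0 1.05 0 0 0.5 0" --pt "0 0 1.06 0 0 0.5 0" --pt "0 0 1.06 0 0 0.5 0"

```text
time: 31.87
position: [0.4495, 0.4168, 0.0991]
tcp_rot: [179.9, -0.1, 84.6]
force: [-3.0, 1.7, 6.5]
grip_width: 0.016
grip_force: 30.0
```

Run:
```python
from h import *
o=env.get_obs();print(o["position"],o["tcp_rot"],o["joints"],o["force"],o["moment"],o["grip_width"],o["grip_force"])
```

```text
[0.44951824 0.41677887 0.09907599] [ 1.79947054e+02 -1.08447466e-01  8.45583486e+01] [3.54401833e+01 1.57911171e+01 9.45860442e+01 5.05364625e-02
 6.95118367e+01 4.08642423e+01] [-3.02732768  1.66574214  6.47767873] [ 0.16233267  0.42361946 -0.14127565] 0.015971466467928512 30.01224512932822
```

>>> jog_arm --pt "0 0 -0.08 0 0 0 0" --pt "0 0 -0.19 0 0 -0.1 0" --pt "0 0 -0.3 0 0 -0.1 0" --pt "0 0 -0.41 0 0 -0.2 0" --pt "0 0 -0.52 0 0 -0.2 0" --pt "0 0 -0.63 0 0 -0.3 0" --pt "0 0 -0.74 0 0 -0.4 0" --pt "0 0 -0.82 0 0 -0.4 0" --pt "0 0 -0.82 0 0 -0.4 0"

```text
time: 32.62
position: [0.4494, 0.4167, 0.0995]
tcp_rot: [179.9, -0.0, 131.9]
force: [-3.0, 1.9, 5.5]
grip_width: 0.0155
grip_force: 30.0
```

>>> jog_arm --pt "0 0 -0.08 0 0 0 0" --pt "0 0 -0.19 0 0 -0.1 0" --pt "0 0 -0.3 0 0 -0.1 0" --pt "0 0 -0.41 0 0 -0.2 0" --pt "0 0 -0.52 0 0 -0.2 0" --pt "0 0 -0.63 0 0 -0.3 0" --pt "0 0 -0.73 0 0 -0.4 0" --pt "0 0 -0.77 0 0 -0.4 0" --pt "0 0 -0.77 0 0 -0.4 0"

```text
time: 33.37
position: [0.4493, 0.4166, 0.0998]
tcp_rot: [179.9, 0.0, 175.9]
force: [-3.2, 1.2, 5.3]
grip_width: 0.0162
grip_force: 30.0
```

Run:
```python
from h import *
o=env.get_obs();print(o["position"],o["tcp_rot"],o["joints"],o["force"],o["moment"],o["grip_width"],o["grip_force"])
# ball in scene view: brightest blob near predicted ball positions for tap=90 deg (bar at -4 deg)
s=cam("scene");t=cam("top")
for a in (-4,-14,6,-24,16):
    B=[.4493+.0665*np.cos(np.radians(a)),.4167+.0665*np.sin(np.radians(a)),.136]; print(a,proj(s,[B]).round(1),proj(t,[B]).round(1))
g=np.hstack([cv2.resize(s["img"][130:210,310:410],(400,320),interpolation=2),cv2.resize(t["img"][230:310,95:195],(400,320),interpolation=2)]);cv2.imwrite("pics/c11.png",g)
```

```text
[0.44929942 0.41659484 0.09982838] [1.79918780e+02 3.30415715e-02 1.75861846e+02] [ 3.54415201e+01  1.57363989e+01  9.45660410e+01  4.43214345e-02
  6.96203498e+01 -5.04357557e+01] [-3.18211211  1.20915087  5.34864411] [0.16371343 0.40480766 0.13029362] 0.016186364436918295 30.009009512141347
-4 [[366.9 162.6]] [[135.9 245.5]]
-14 [[364.9 163.9]] [[140.9 246.3]]
6 [[368.4 161.1]] [[130.8 245.5]]
-24 [[362.3 165.1]] [[145.6 248.1]]
16 [[369.2 159.5]] [[125.9 246.5]]
```

View pics/c11.png

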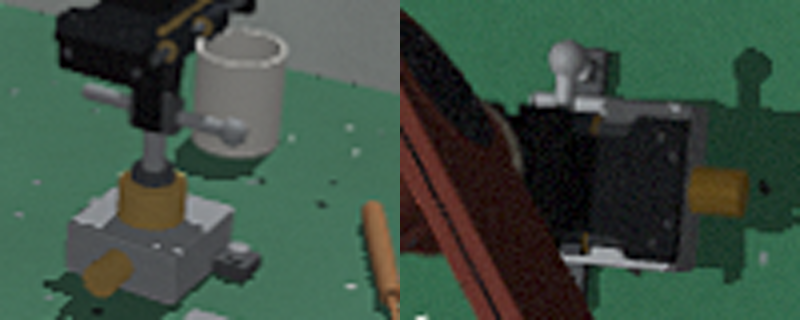

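>>> jog_arm --pt "0 0 0.06 0 0 0 0" --pt "0 0 0.17 0 0 0.1 0" --pt "0 0 0.28 0 0 0.1 0" --pt "0 0 0.39 0 0 0.2 0" --pt "0 0 0.5 0 0 0.2 0" --pt "0 0 0.61 0 0 0.3 0" --pt "0 0 0.72 0 0 0.3 0" --pt "0 0 0.83 0 0 0.4 0" --pt "0 0 0.94 0 0 0.4 0" --pt "0 0 1.05 0 0 0.5 0" --pt "0 0 1.05 0 0 0.5 0"

```text
time: 34.38
position: [0.4494, 0.4168, 0.0994]
tcp_rot: [179.9, -0.1, 115.2]
force: [-2.8, 1.9, 5.4]
grip_width: 0.0156
grip_force: 30.0
```

>>> jog_arm --pt "0 0 0.06 0 0 0 0" --pt "0 0 0.17 0 0 0.1 0" --pt "0 0 0.28 0 0 0.1 0" --pt "0 0 0.39 0 0 0.2 0" --pt "0 0 0.5 0 0 0.2 0" --pt "0 0 0.61 0 0 0.3 0" --pt "0 0 0.72 0 0 0.3 0" --pt "0 0 0.83 0 0 0.4 0" --pt "0 0 0.94 0 0 0.4 0" --pt "0 0 1.05 0 0 0.5 0" --pt "0 0 1.05 0 0 0.5 0"

```text
time: 35.3
position: [0.4496, 0.4167, 0.0988]
tcp_rot: [180.0, -0.1, 55.2]
force: [-2.4, 2.3, 4.7]
grip_width: 0.0159
grip_force: 30.0
```

>>> jog_arm --pt "0 0 0.06 0 0 0 0" --pt "0 0 0.17 0 0 0.1 0" --pt "0 0 0.28 0 0 0.1 0" --pt "0 0 0.39 0 0 0.2 0" --pt "0 0 0.5 0 0 0.2 0" --pt "0 0 0.61 0 0 0.3 0" --pt "0 0 0.72 0 0 0.3 0" --pt "0 0 0.83 0 0 0.4 0" --pt "0 0 0.94 0 0 0.4 0" --pt "0 0 1.05 0 0 0.5 0" --pt "0 0 1.06 0 0 0.5 0" --pt "0 0 1.06 0 0 0.5 0"

```text
time: 36.3
position: [0.4497, 0.4166, 0.0984]
tcp_rot: [-179.9, -0.1, -5.2]
force: [-1.8, 2.0, 4.8]
grip_width: 0.0156
grip_force: 30.0
```

Run:
```python
from h import *
o=env.get_obs();print(o["position"],o["tcp_rot"],o["joints"],o["force"],o["moment"],o["grip_width"],o["grip_force"])
```

```text
[0.44969781 0.41659139 0.09838221] [-1.79904031e+02 -6.78405607e-02 -5.24800582e+00] [3.54273448e+01 1.58340150e+01 9.46137212e+01 3.05115834e-02
 6.94382652e+01 1.30664606e+02] [-1.83181593  2.01144089  4.8174489 ] [ 0.28492958  0.42230074 -0.11189175] 0.01562232177367763 30.005929386243224
```

>>> jog_arm --pt "0 0 -0.08 0 0 0 0" --pt "0 0 -0.19 0 0 -0.1 0" --pt "0 0 -0.3 0 0 -0.1 0" --pt "0 0 -0.41 0 0 -0.2 0" --pt "0 0 -0.52 0 0 -0.2 0" --pt "0 0 -0.63 0 0 -0.3 0" --pt "0 0 -0.74 0 0 -0.4 0" --pt "0 0 -0.82 0 0 -0.4 0" --pt "0 0 -0.82 0 0 -0.4 0"

```text
time: 37.05
position: [0.4496, 0.4167, 0.0987]
tcp_rot: [-180.0, -0.1, 42.0]
force: [-2.3, 2.1, 4.9]
grip_width: 0.0157
grip_force: 30.0
```

>>> jog_arm --pt "0 0 -0.08 0 0 0 0" --pt "0 0 -0.19 0 0 -0.1 0" --pt "0 0 -0.3 0 0 -0.1 0" --pt "0 0 -0.41 0 0 -0.2 0" --pt "0 0 -0.52 0 0 -0.2 0" --pt "0 0 -0.63 0 0 -0.3 0" --pt "0 0 -0.73 0 0 -0.4 0" --pt "0 0 -0.77 0 0 -0.4 0" --pt "0 0 -0.77 0 0 -0.4 0"

```text
time: 37.8
position: [0.4495, 0.4168, 0.0991]
tcp_rot: [179.9, -0.1, 86.1]
force: [-1.1, 2.7, 6.0]
grip_width: 0.0161
grip_force: 30.0
```

>>> jog_arm --pt "0 0 0 0 0 0 0.35" --pt "0 0 0 0 0 0 0.35" --pt "0 0 0 0 0 0 0.35" --pt "0 0 0 0 0 0 0.35" --pt "0 0 0 0 0 0 0.35" --pt "0 0 0 0 0 -20 0.35" --pt "0 0 0 0 0 -45 0.35" --pt "0 0 0 0 0 -55 0.35" --pt "0 0 0 0 0 -55 0.35"

```text
time: 38.55
position: [0.4513, 0.4171, 0.1566]
tcp_rot: [179.7, -0.2, 85.8]
force: [-0.1, -0.3, 0.9]
grip_width: 0.0302
grip_force: 0.0
```

Run:
```python
from h import *
o=env.get_obs();print(o["position"],o["tcp_rot"],o["joints"],o["force"],o["moment"],o["grip_width"],o["grip_force"])
```

```text
[0.45125944 0.41713376 0.15656518] [179.71974885  -0.22549111  85.76483147] [ 3.54041636e+01  1.26370824e+01  9.18679209e+01 -5.32173355e-03
  7.51353301e+01  3.96412327e+01] [-0.08883988 -0.2840186   0.87977191] [-0.01994862 -0.08427477 -0.03192019] 0.030242787776599507 0.0
```

>>> jog_arm --pt "0 0 -0.12 0 0 0 0.35" --pt "0 0 -0.24 0 0 0 0.35" --pt "0 0 -0.36 0 0 0 0.35" --pt "0 0 -0.48 0 0 0 0.35" --pt "0 0 -0.6 0 0 0 0.35" --pt "0 0 -0.72 0 0 0 0.35" --pt "0 0 -0.84 0 0 0 0.35" --pt "0 0 -0.96 0 0 0 0.35" --pt "0 0 -1.05 0 0 0 0.35"

```text
time: 39.3
position: [0.4486, 0.4153, 0.1512]
tcp_rot: [-179.9, -0.0, 146.3]
force: [-0.7, 0.3, 0.4]
grip_width: 0.0304
grip_force: 0.0
```

>>> jog_arm --pt "0 0 -0.12 0 0 0 0.35" --pt "0 0 -0.24 0 0 0 0.35" --pt "0 0 -0.36 0 0 0 0.35" --pt "0 0 -0.48 0 0 0 0.35" --pt "0 0 -0.6 0 0 0 0.35" --pt "0 0 -0.72 0 0 0 0.35" --pt "0 0 -0.84 0 0 0 0.35" --pt "0 0 -0.96 0 0 0 0.35" --pt "0 0 -1.05 0 0 0 0.35"

```text
time: 40.05
position: [0.4486, 0.4153, 0.1513]
tcp_rot: [-180.0, -0.1, -153.6]
force: [0.2, -0.6, 0.2]
grip_width: 0.0302
grip_force: 0.0
```

>>> jog_arm --pt "0 0 -0.12 0 0 0 0.35" --pt "0 0 -0.24 0 0 0 0.35" --pt "0 0 -0.36 0 0 0 0.35" --pt "0 0 -0.48 0 0 0 0.35" --pt "0 0 -0.6 0 0 0 0.35" --pt "0 0 -0.72 0 0 0 0.35" --pt "0 0 -0.84 0 0 0 0.35" --pt "0 0 -0.96 0 0 0 0.35" --pt "0 0 -1.04 0 0 0 0.35" --pt "0 0 -1.04 0 0 0 0.35" --pt "0 0 -1.04 0 0 0 0.35"

```text
time: 40.97
position: [0.4487, 0.4154, 0.1517]
tcp_rot: [179.9, -0.1, -94.5]
force: [-0.4, -0.2, -0.4]
grip_width: 0.0304
grip_force: 0.0
```

Run:
```python
from h import *
o=env.get_obs();print(o["position"],o["tcp_rot"],o["joints"],o["grip_width"])
go([.4494,.4166,.098],-94)
```

```text
[0.44872601 0.41541866 0.15171685] [ 1.79927831e+02 -6.36363399e-02 -9.44806157e+01] [ 3.54091760e+01  1.28559631e+01  9.21478360e+01 -2.63263375e-03
  7.50923854e+01 -1.40109489e+02] 0.030382890775189058
go rot [ 0.0013 -0.0011 -0.0084] shift [-1.3 -0.6 53.7]
```

>>> jog_arm --pt "0.0013 -0.0011 -0.008 -1 -0.6 15 0.35" --pt "0.0013 -0.0011 -0.008 -1 -0.6 30 0.35" --pt "0.0013 -0.0011 -0.008 -1 -0.6 42 0.35" --pt "0.0013 -0.0011 -0.008 -1 -0.6 50 0.35" --pt "0.0013 -0.0011 -0.008 -1 -0.6 54 0.35" --pt "0.0013 -0.0011 -0.008 -1 -0.6 54 0" --pt "0.0013 -0.0011 -0.008 -1 -0.6 54 0" --pt "0.0013 -0.0011 -0.008 -1 -0.6 54 0" --pt "0.0013 -0.0011 -0.008 -1 -0.6 54 0" --pt "0.0013 -0.0011 -0.008 -1 -0.6 54 0" --pt "0.0013 -0.0011 -0.008 -1 -0.6 54 0" --pt "0.0013 -0.0011 -0.008 -1 -0.6 54 0"

```text
time: 41.97
position: [0.4497, 0.4172, 0.0999]
tcp_rot: [-179.9, 0.1, -93.9]
force: [-6.5, -0.1, 6.4]
grip_width: 0.0156
grip_force: 31.9
```

>>> jog_arm --pt "0 0 0.06 0 0 0 0" --pt "0 0 0.17 0 0 0.1 0" --pt "0 0 0.28 0 0 0.1 0" --pt "0 0 0.39 0 0 0.2 0" --pt "0 0 0.5 0 0 0.2 0" --pt "0 0 0.61 0 0 0.3 0" --pt "0 0 0.72 0 0 0.3 0" --pt "0 0 0.83 0 0 0.4 0" --pt "0 0 0.94 0 0 0.4 0" --pt "0 0 1.05 0 0 0.5 0" --pt "0 0 1.05 0 0 0.5 0"

```text
time: 42.88
position: [0.4501, 0.4169, 0.0994]
tcp_rot: [180.0, 0.1, -154.4]
force: [-3.9, -0.5, 6.3]
grip_width: 0.0157
grip_force: 32.0
```

Run:
```python
from h import *
o=env.get_obs();print(o["position"],o["tcp_rot"],o["joints"],o["force"],o["moment"],o["grip_width"],o["grip_force"])
```

```text
[0.45011557 0.41693228 0.09939159] [ 1.79987561e+02  1.37887810e-01 -1.54360946e+02] [ 3.54547973e+01  1.58254310e+01  9.45074815e+01 -1.20088601e-02
  6.95290981e+01 -8.01800854e+01] [-3.93490731 -0.45277059  6.25535597] [-0.13659665  0.56456744 -0.12979116] 0.01573935965162746 31.956224581226707
```

>>> jog_arm --pt "0 0 0.06 0 0 0 0" --pt "0 0 0.17 0 0 0.1 0" --pt "0 0 0.28 0 0 0.1 0" --pt "0 0 0.39 0 0 0.2 0" --pt "0 0 0.5 0 0 0.2 0" --pt "0 0 0.61 0 0 0.3 0" --pt "0 0 0.72 0 0 0.3 0" --pt "0 0 0.83 0 0 0.4 0" --pt "0 0 0.94 0 0 0.4 0" --pt "0 0 1.05 0 0 0.5 0" --pt "0 0 1.05 0 0 0.5 0"

```text
time: 43.8
position: [0.4501, 0.4164, 0.0989]
tcp_rot: [179.9, 0.1, 145.5]
force: [-3.8, -2.7, 6.2]
grip_width: 0.0154
grip_force: 32.0
```

>>> jog_arm --pt "0 0 0.06 0 0 0 0" --pt "0 0 0.17 0 0 0.1 0" --pt "0 0 0.28 0 0 0.1 0" --pt "0 0 0.39 0 0 0.2 0" --pt "0 0 0.5 0 0 0.2 0" --pt "0 0 0.61 0 0 0.3 0" --pt "0 0 0.72 0 0 0.3 0" --pt "0 0 0.83 0 0 0.4 0" --pt "0 0 0.94 0 0 0.4 0" --pt "0 0 1.03 0 0 0.5 0" --pt "0 0 1.03 0 0 0.5 0"

```text
time: 44.72
position: [0.4496, 0.4162, 0.0984]
tcp_rot: [180.0, 0.0, 86.5]
force: [-5.8, -2.7, 7.7]
grip_width: 0.0158
grip_force: 32.0
```

>>> jog_arm --pt "0 0 -0.08 0 0 0 0" --pt "0 0 -0.19 0 0 -0.1 0" --pt "0 0 -0.3 0 0 -0.1 0" --pt "0 0 -0.41 0 0 -0.2 0" --pt "0 0 -0.52 0 0 -0.2 0" --pt "0 0 -0.63 0 0 -0.3 0" --pt "0 0 -0.74 0 0 -0.4 0" --pt "0 0 -0.82 0 0 -0.4 0" --pt "0 0 -0.82 0 0 -0.4 0"

```text
time: 45.47
position: [0.45, 0.4163, 0.0988]
tcp_rot: [179.9, 0.1, 134.0]
force: [-3.8, -3.4, 7.3]
grip_width: 0.0155
grip_force: 32.0
```

>>> jog_arm --pt "0 0 -0.08 0 0 0 0" --pt "0 0 -0.19 0 0 -0.1 0" --pt "0 0 -0.3 0 0 -0.1 0" --pt "0 0 -0.41 0 0 -0.2 0" --pt "0 0 -0.52 0 0 -0.2 0" --pt "0 0 -0.63 0 0 -0.3 0" --pt "0 0 -0.73 0 0 -0.4 0" --pt "0 0 -0.77 0 0 -0.4 0" --pt "0 0 -0.77 0 0 -0.4 0"

```text
time: 46.22
position: [0.4502, 0.4167, 0.0992]
tcp_rot: [179.9, 0.1, 178.0]
force: [-4.4, -1.2, 4.6]
grip_width: 0.0158
grip_force: 32.0
```

>>> jog_arm --pt "0 0 0.06 0 0 0 0" --pt "0 0 0.17 0 0 0.1 0" --pt "0 0 0.28 0 0 0.1 0" --pt "0 0 0.39 0 0 0.2 0" --pt "0 0 0.5 0 0 0.2 0" --pt "0 0 0.61 0 0 0.3 0" --pt "0 0 0.72 0 0 0.3 0" --pt "0 0 0.83 0 0 0.4 0" --pt "0 0 0.94 0 0 0.4 0" --pt "0 0 1.05 0 0 0.5 0" --pt "0 0 1.05 0 0 0.5 0"

```text
time: 47.13
position: [0.4499, 0.4162, 0.0987]
tcp_rot: [179.9, 0.0, 117.4]
force: [-4.7, -3.4, 7.2]
grip_width: 0.0158
grip_force: 32.0
```

Run:
```python
from h import *
o=env.get_obs();print(o["position"],o["tcp_rot"],o["joints"],o["force"],o["moment"],o["grip_width"],o["grip_force"])
```

```text
[0.44986101 0.41623591 0.09867445] [1.79939785e+02 3.82189362e-02 1.17400499e+02] [ 3.54364593e+01  1.58570521e+01  9.45515681e+01 -4.93770750e-02
  6.95371060e+01  8.05318016e+00] [-4.6806739  -3.36238543  7.23624872] [-0.6988128   0.83314753 -0.08424262] 0.015775356057547908 32.01701691839844
```

>>> jog_arm --pt "0 0 0.1 0 0 0 0" --pt "0 0 0.2 0 0 0.1 0" --pt "0 0 0.3 0 0 0.1 0" --pt "0 0 0.4 0 0 0.2 0" --pt "0 0 0.48 0 0 0.2 0" --pt "0 0 0.54 0 0 0.3 0" --pt "0 0 0.58 0 0 0.3 0" --pt "0 0 0.61 0 0 0.3 0" --pt "0 0 0.63 0 0 0.3 0" --pt "0 0 0.65 0 0 0.3 0" --pt "0 0 0.65 0 0 0.3 0"

```text
time: 48.05
position: [0.4496, 0.4162, 0.0983]
tcp_rot: [179.9, 0.0, 80.5]
force: [-6.0, -4.2, 7.9]
grip_width: 0.0157
grip_force: 32.4
```

Run:
```python
from h import *
o=env.get_obs();print(o["position"],o["tcp_rot"],o["joints"],o["force"],o["moment"],o["grip_width"],o["grip_force"])
```

```text
[0.44957579 0.41620617 0.09833378] [1.79947425e+02 1.29585731e-02 8.05049516e+01] [ 3.54497988e+01  1.58700829e+01  9.45749963e+01 -4.94345362e-02
  6.95268703e+01  4.49621206e+01] [-6.01284985 -4.23654586  7.94480342] [-0.59564796  1.07757901  0.61660954] 0.015711925130781824 32.35855244100094
```

>>> jog_arm --pt "0 0 0.02 0 0 0 0" --pt "0 0 0.04 0 0 0 0" --pt "0 0 0.04 0 0 0 0"

```text
time: 48.3
position: [0.4496, 0.4161, 0.0984]
tcp_rot: [179.9, 0.0, 78.3]
force: [-5.6, -4.6, 7.4]
grip_width: 0.0162
grip_force: 33.6
```

Run:
```python
from h import *
o=env.get_obs();print(o["position"],o["tcp_rot"],o["joints"],o["force"],o["moment"],o["grip_width"],o["grip_force"])
```

```text
[0.4496006  0.4160931  0.09836537] [1.79930591e+02 3.19192935e-02 7.82579248e+01] [ 3.54556971e+01  1.58669223e+01  9.45752364e+01 -7.75061582e-02
  6.95341162e+01  4.72248380e+01] [-5.56172414 -4.56833631  7.44615047] [-0.73844339  0.94494728  0.92808302] 0.016191776834267053 33.59295484343875
```

>>> jog_arm --pt "0 0 -0.03 0 0 0 0.35" --pt "0 0 -0.03 0 0 0 0.35" --pt "0 0 -0.03 0 0 0 0.35" --pt "0 0 -0.03 0 0 0 0.35" --pt "0 0 -0.03 0 0 0 0.35" --pt "0 0 -0.03 0 0 -20 0.35" --pt "0 0 -0.03 0 0 -50 0.35" --pt "0 0 -0.03 0 0 -90 0.35" --pt "0 0 -0.03 0 0 -130 0.35" --pt "0 0 -0.03 0 0 -150 0.35" --pt "0 0 -0.03 0 0 -150 0.35"

```text
time: 49.22
position: [0.4526, 0.4187, 0.2551]
tcp_rot: [179.5, -0.5, 79.9]
force: [-0.1, -0.6, 0.9]
grip_width: 0.0303
grip_force: 0.0
```

Run:
```python
from h import *
o=env.get_obs();print(o["position"],o["tcp_rot"])
for n in("scene","wrist"):
    c=cam(n,n+"12.png")
    for a in(86,82,76,66):
        B=[.4495+.0665*np.cos(np.radians(a)),.4167+.0665*np.sin(np.radians(a)),.134];print(n,a,proj(c,[B]).round(1))
go([.39,-.385,.25],-20)
```

```text
[0.45260604 0.41868951 0.25507913] [179.45787346  -0.54903158  79.89727693]
scene 86 [[358.2 150.2]]
scene 82 [[359.4 150.6]]
scene 76 [[361.2 151.2]]
scene 66 [[363.9 152.4]]
wrist 86 [[307.  150.2]]
wrist 82 [[313.1 149.8]]
wrist 76 [[322.2 149.9]]
wrist 66 [[337.1 152.3]]
go rot [-4.0000e-04 -5.0000e-03  1.7435e+00] shift [-800.2   81.3   -3.5]
```

Run:
```python
from h import *
c=cam("wrist");hsv=cv2.cvtColor(c["img"],cv2.COLOR_BGR2HSV);m=(hsv[...,1]<70).astype(np.uint8)
for r in range(134,190,4):
    x=np.where(m[r,270:380])[0]+270
    print(r,(x.min(),x.max(),len(x)) if len(x) else None, end="; ")
C=np.array([.4495,.4167])
for r,col in((0,0),):pass
import sys
def ang(u,v):
    P=plane(c,[(u,v)],.134)[0][:2]-C;return np.degrees(np.arctan2(P[1],P[0])),np.linalg.norm(P)
k=[k for k in cv2.findContours(m,0,1)[0] if cv2.pointPolygonTest(k,(313.,152.),True)>-8]
for q in k: print(cv2.contourArea(q),cv2.boundingRect(q))
w=m.copy();w[:130]=0;w[170:]=0;w[:,:285]=0;w[:,350:]=0
ys,xs=np.where(w);s=ys<162;print("ball",xs[s].mean(),ys[s].mean(),ang(xs[s].mean(),ys[s].mean()))
```

```text
134 (np.int64(308), np.int64(322), 15); 138 (np.int64(303), np.int64(326), 24); 142 (np.int64(302), np.int64(328), 27); 146 (np.int64(301), np.int64(329), 29); 150 (np.int64(301), np.int64(328), 28); 154 (np.int64(303), np.int64(327), 25); 158 (np.int64(306), np.int64(355), 20); 162 (np.int64(308), np.int64(379), 72); 166 (np.int64(274), np.int64(379), 106); 170 (np.int64(270), np.int64(379), 110); 174 (np.int64(270), np.int64(379), 110); 178 (np.int64(270), np.int64(379), 110); 182 (np.int64(270), np.int64(379), 110); 186 (np.int64(270), np.int64(379), 110); 12051.5 (241, 132, 149, 179)
ball 316.497975708502 147.68825910931173 (np.float64(80.91658283750526), np.float64(0.06659679422546949))
```

>>> jog_arm --pt "0 0 0 -38 4 0 0.35" --pt "0 0 0 -76 8 0 0.35" --pt "0 0 0 -114 12 0 0.35" --pt "0 0 0 -152 16 0 0.35" --pt "0 0 0 -190 20 0 0.35" --pt "0 0 0 -228 24 0 0.35" --pt "0 0 0 -266 28 0 0.35" --pt "0 0 0 -304 31 0 0.35" --pt "0 0 0 -342 35 0 0.35" --pt "0 0 0 -380 39 0 0.35" --pt "0 0 0 -400 41 0 0.35" --pt "0 0 0 -400 41 0 0.35"

```text
time: 50.37
position: [0.4186, 0.0123, 0.2449]
tcp_rot: [-179.9, 0.0, 79.6]
force: [-0.4, 0.0, -1.2]
grip_width: 0.0305
grip_force: 0.0
```

Run:
```python
from h import *
o=env.get_obs();print(o["position"],o["tcp_rot"])
go([.39,-.385,.25],-20)
```

```text
[0.41863626 0.01228143 0.24494625] [-1.79874108e+02  2.60971070e-02  7.96397072e+01]
go rot [-1.200e-03  2.200e-03  1.739e+00] shift [-396.    43.3   -5. ]
```

>>> jog_arm --pt "0 0 0.12 -36 4 -2 0.35" --pt "0 0 0.24 -72 8 -5 0.35" --pt "0 0 0.36 -108 12 -5 0.35" --pt "0 0 0.48 -144 16 -5 0.35" --pt "0 0 0.6 -180 20 -5 0.35" --pt "0 0 0.72 -216 24 -5 0.35" --pt "0 0 0.84 -252 28 -5 0.35" --pt "0 0 0.96 -288 31 -5 0.35" --pt "0 0 1.08 -324 35 -5 0.35" --pt "0 0 1.2 -360 39 -5 0.35" --pt "0 0 1.32 -390 43 -5 0.35" --pt "0 0 1.44 -396 43 -5 0.35"

```text
time: 51.37
position: [0.3921, -0.3847, 0.2489]
tcp_rot: [-179.8, 0.1, -3.1]
force: [0.2, -0.1, 0.7]
grip_width: 0.0303
grip_force: 0.0
```

>>> jog_arm --pt "0 0 0.12 0 0 0 0.35" --pt "0 0 0.24 0 0 0 0.35" --pt "0 0 0.3 0 0 0 0.35" --pt "0 0 0.3 0 0 0 0.35" --pt "0 0 0.3 0 0 0 0.35"

```text
time: 51.78
position: [0.3931, -0.3807, 0.2499]
tcp_rot: [-179.8, 0.1, -19.6]
force: [-1.0, 0.8, 0.0]
grip_width: 0.0307
grip_force: 0.0
```

Run:
```python
from h import *
o=env.get_obs();print(o["position"],o["tcp_rot"])
c=cam("wrist","w13.png");im=c["img"]
print(proj(c,[[.47,-.41,.073],[.47,-.41,.055],[.51,-.41,.067],[.47,-.45,.067]]).round(0).tolist())
m=(im.max(2)<60).astype(np.uint8)
for k in cv2.findContours(m,0,1)[0]:
    if cv2.contourArea(k)>40: x,y,w,h=cv2.boundingRect(k);print((x,y,w,h),cv2.contourArea(k))
g=cv2.resize(im.max(2)[20:260,180:460],(70,60),interpolation=cv2.INTER_AREA)
for r in g: print("".join(" .:-=+*#%@"[min(9,int(v)//26)] for v in r))
```

```text
[ 0.3930915  -0.38068853  0.24992897] [-1.79816876e+02  7.81884977e-02 -1.96271002e+01]
[[322.0, 127.0], [322.0, 128.0], [307.0, 83.0], [364.0, 111.0]]
(0, 287, 7, 29) 65.5
(632, 286, 8, 30) 76.5
(0, 281, 640, 199) 65061.0
(354, 280, 42, 35) 872.0
(245, 280, 41, 35) 873.0
(360, 274, 211, 110) 15370.5
(288, 86, 77, 80) 4454.5
(0, 0, 201, 174) 2275.5
(43, 0, 27, 60) 362.0
----=#################################################################
-----*################################################################
-----+#######################%########################################
-----#####################%@@@#*#*=+##################################
-----+*##################%@@@@%+=--=##################################
------=##################@@@@@@#=--=*#########*#*+=*##################
-------*#################%@@@@@%=---+######%%%*=---+##################
:------+#################%@@@@@%*---=###%%%%%%#=---=##################
.------=##################@@@@@@#=-=+#%%%%%%%%%=----*#################
.:----==*#################%@@@@@%+*#%%%%%%%%%%%*----*#################
.:-=====+########
[... 2832 characters left out ...]
-*###*#####################################################+-
@@@+------*###+=###################################################*--
@@@*-----=########################################################*=--
@@%#-----=#######################################################*=---
@@%%-----+######################################################*=----
@%%%----=######################################################*=-----
%%%#----*##############################%%#####################*=------
%%%*---*###############################@@#####################=-------
%#%=-+*#################################%####################+--------
#%#**#######################################################+---------
```

```bash
cat > knob.py <<'E'
from h import *
def knob(c,ctr0=(327,127),show=False):
    im=c["img"];g=im.max(2)
    m=(g<95).astype(np.uint8);n,l,s,_=cv2.connectedComponentsWithStats(m);i=l[int(ctr0[1])+5,int(ctr0[0])+14]
    k=max(cv2.findContours((l==i).astype(np.uint8),0,1)[0],key=cv2.contourArea);h=cv2.convexHull(k).reshape(-1,2).astype(float)
    C,r=circ(plane(c,h,.073));print("axis",C,"r",r)
    # robust refit
    for _ in range(3):
        d=np.linalg.norm(plane(c,h,.073)[:,:2]-C,axis=1);h=h[abs(d-r)<.002];C,r=circ(plane(c,h,.073))
    print("axis",C,"r",r,len(h))
    fill=np.zeros_like(m);px=proj(c,[[C[0]+.034*np.cos(a),C[1]+.034*np.sin(a),.073] for a in np.linspace(0,6.28,60)]).astype(np.int32);cv2.fillPoly(fill,[px],1)
    ys,xs=np.where((g>150)&(fill>0));P=plane(c,np.c_[xs,ys],.1)[:,:2]
    v=cv2.fitLine(P.astype(np.float32),cv2.DIST_HUBER,0,.01,.01).ravel();mid=P.mean(0)-C;d=v[:2]*np.sign(v[:2]@mid)
    print("white",len(P),"px",xs.mean(),ys.mean(),"mid",mid,"len",np.ptp(P@d),"angle",np.degrees(np.arctan2(d[1],d[0])))
    # pip: dark pixels in annulus 44..58 mm at z .067
    Y,X=np.mgrid[0:280,0:640];Q=plane(c,np.c_[X.ravel(),Y.ravel()],.065)[:,:2]-C;rr=np.linalg.norm(Q,axis=1);aa=np.degrees(np.arctan2(Q[:,1],Q[:,0]));gg=g[:280].ravel()
    for lo,hi in((.037,.042),(.044,.047),(.047,.050),(.050,.053)):
        o=[]
        for a in range(-180,180,4):
            s=(rr>lo)&(rr<hi)&(abs((aa-a+180)%360-180)<2);o.append(gg[s].mean() if s.any() else -1)
        print(lo,"dark at",[(a,int(v)) for a,v in zip(range(-180,180,4),o) if 0<=v<190])
E
python3 - <<'E'
from knob import *
o=env.get_obs();print(o["position"],o["tcp_rot"])
c=cam("wrist");knob(c)
g=c["img"].max(2)
for r in range(66,104): print(r," ".join("%3d"%v for v in g[r,312:384:2]))
E
```

```text
[ 0.39311708 -0.38087667  0.25035594] [-1.79840611e+02  4.46003003e-02 -1.96250522e+01]
axis [ 0.46891257 -0.41372414] r 0.03491475025460971
axis [ 0.46891257 -0.41372414] r 0.03491475025460971 39
white 183 px 324.5409836065574 102.07103825136612 mid [ 0.01789626 -0.00436538] len 0.023097759105944804 angle -14.672789701286995
0.037 dark at []
0.044 dark at [(-68, 134)]
0.047 dark at [(-68, 139)]
0.05 dark at [(-68, 139)]
66 254 254 254 255 255 254 254 255 255 255 255 254 254 254 254 254 254 254 254 254 253 242 228 226 227 227 227 226 227 210 154 103  99  98  99 101
67 254 254 254 255 255 254 254 255 255 255 254 254 254 254 254 254 254 254 254 254 254 253 235 227 227 227 227 225 226 216 163 104 102  99  99 100
68 254 255 255 255 254 254 255 255 255 254 254 254 254 254 254 254 254 254 254 254 255 254 251 228 226 225 226 226 226 221 173 102 101 101 101  99
69 254 255 255 255 254 254 255 255 255 254 254 254 254 254 254 254 254 254 254 255 254 254 254 245 193 226 224 226 226 225 182 109 101 102  99  99
70 255 255 255 254 254 255 255 255 255 254 254 254 254 254 254 254 254 254 254 255 254 
[... 4214 characters left out ...]
  50  32  31  36  32  34  32  32  33  49  52  50  49 104 194 199 198 254 254 254 254 254 254 254 254 254 254
100  55  53  40  52  57 229 255 255  92  50  30  34  33  35  33  32  30  39  49  50  49  49  53 189 196 195 254 254 254 254 254 254 254 254 254 254
101  55  53  40  52  58 223 255 255 107  52  34  31  31  31  33  34  33  44  51  51  48  52  44 167 196 195 254 254 254 254 254 254 254 254 254 254
102  55  54  44  52  58 219 255 255 108  50  33  32  35  32  34  34  34  38  49  51  50  49  47 108 191 194 251 254 254 254 254 254 254 254 254 254
103  52  54  45  49  58 205 255 255 117  48  36  33  35  32  32  33  33  35  50  47  50  49  50  56 185 194 219 251 254 254 254 254 254 254 254 254
```

Run:
```python
from knob import *
c=cam("wrist");C=np.array([.4689,-.4137])
for n,p,z in(("nib",(325,75),.067),("pip mid",(369,87),.06),("pip mid",(369,87),.07),("pip in",(364.5,92),.058),("pip in",(364.5,92),.067),("pip out",(375,80),.067)):
    d=plane(c,[p],z)[0][:2]-C;print(n,z,np.degrees(np.arctan2(d[1],d[0])),np.linalg.norm(d))
go([*C,.12],-14.5);go([*C,.055],-14.5)
```

```text
nib 0.067 -18.319660049267686 0.044084583043392855
pip mid 0.06 -67.6866711374283 0.0524714507680486
pip mid 0.07 -67.87524153931088 0.05075131805252335
pip in 0.058 -68.25611784458388 0.047035626818541634
pip in 0.067 -68.44761694192812 0.0456258198331936
pip out 0.067 -66.96811266262335 0.05891267179907461
go rot [-0.0021 -0.0001 -0.0902] shift [ 82.3   5.4 131. ]
go rot [-0.0021 -0.0001 -0.0902] shift [ 82.3   5.5 196. ]
```

>>> jog_arm --pt "0 0 -0.09 40 5.5 40 0.4" --pt "0 0 -0.09 82 5.5 80 0.4" --pt "0 0 -0.09 82 5.5 110 0.4" --pt "0 0 -0.09 82 5.5 130 0.4" --pt "0 0 -0.09 82 5.5 148 0.4" --pt "0 0 -0.09 82 5.5 163 0.4" --pt "0 0 -0.09 82 5.5 177 0.4" --pt "0 0 -0.09 82 5.5 187 0.4" --pt "0 0 -0.09 82 5.5 193 0.4" --pt "0 0 -0.09 82 5.5 195 0.4" --pt "0 0 -0.09 82 5.5 195 0.4"

```text
time: 52.85
position: [0.4687, -0.4147, 0.057]
tcp_rot: [-179.9, -0.1, -14.6]
force: [-1.0, 0.0, 0.2]
grip_width: 0.0349
grip_force: 0.0
```

>>> jog_arm --pt "0 0 0 0 0 0 0" --pt "0 0 0 0 0 0 0" --pt "0 0 0 0 0 0 0" --pt "0 0 0 0 0 0 0" --pt "0 0 0 0 0 0 0" --pt "0 0 0 0 0 0 0" --pt "0 0 0 0 0 0 0" --pt "0 0 0 0 0 0 0" --pt "0 0 0 0 0 0 0"

```text
time: 53.6
position: [0.4692, -0.4138, 0.0576]
tcp_rot: [-179.9, -0.1, -14.6]
force: [0.0, 4.9, 5.8]
grip_width: 0.0138
grip_force: 30.0
```

Run:
```python
from h import *
o=env.get_obs();print(o["position"],o["tcp_rot"],o["joints"],o["force"],o["moment"],o["grip_width"],o["grip_force"])
```

```text
[ 0.46923169 -0.41378424  0.0575794 ] [-1.79863029e+02 -9.63285532e-02 -1.46061745e+01] [-48.72377213  20.1821696   93.93136065   0.18343771  65.88365638
  55.80734032] [0.03483901 4.85120592 5.76010151] [ 1.00142844 -0.07106382 -0.0072164 ] 0.01383873934709982 29.998507797718048
```

>>> jog_arm --pt "0 0 0.1 0 0 0 0" --pt "0 0 0.2 0 0 0 0" --pt "0 0 0.3 0 0 0 0" --pt "0 0 0.4 0 0 0 0" --pt "0 0 0.5 0 0 0 0" --pt "0 0 0.6 0 0 0 0" --pt "0 0 0.7 0 0 0 0" --pt "0 0 0.8 0 0 0 0" --pt "0 0 0.88 0 0 0 0" --pt "0 0 0.915 0 0 0 0" --pt "0 0 0.915 0 0 0 0"

```text
time: 54.52
position: [0.4692, -0.4138, 0.0576]
tcp_rot: [-179.8, 0.0, -67.1]
force: [1.3, 5.3, 5.0]
grip_width: 0.0139
grip_force: 30.0
```

Run:
```python
from knob import *
o=env.get_obs();print(o["position"],o["tcp_rot"],o["force"],o["moment"],o["grip_width"],o["grip_force"])
c=cam("wrist","w14.png");g=c["img"].max(2);C=[.469,-.4138]
for a in(-64,-68,-72): 
    a=np.radians(a);print(proj(c,[[C[0]+r*np.cos(a),C[1]+r*np.sin(a),.067] for r in(.036,.043,.05,.056)]).round(0).tolist())
for r in range(190,282,2): print(r," ".join("%3d"%v for v in g[r,282:360:2]))
```

```text
[ 0.46924829 -0.41375768  0.05758133] [-1.79842089e+02  4.65655311e-02 -6.71444673e+01] [1.25531081 5.27527059 5.00784049] [ 1.05051912 -0.08987535 -0.05422512] 0.013878656405852625 30.00059723854065
[[316.0, 216.0], [315.0, 201.0], [314.0, 186.0], [313.0, 172.0]]
[[321.0, 216.0], [321.0, 201.0], [321.0, 186.0], [322.0, 172.0]]
[[326.0, 216.0], [328.0, 201.0], [329.0, 186.0], [330.0, 173.0]]
190 245 242 243 246 246 245 245 245 243 242 243 243 240 242 243 242 234 109 115 113 117 114 111 222 244 244 243 245 244 241 240 242 242 244 243 245 244 243 243
192 244 242 243 245 246 245 244 246 243 242 243 243 240 243 243 243 234 111 112 114 117 114 111 225 244 244 244 244 244 241 241 241 242 243 244 245 244 242 242
194 245 242 243 245 245 244 245 245 243 242 242 243 239 243 242 242 234 112 112 113 113 113 111 223 244 244 244 245 243 241 240 241 242 242 243 245 244 243 243
196 244 242 243 245 246 245 244 245 243 242 243 243 239 242 243 242 241 157 121 119 112 112 127 240 243 244 244 245 243 240 239 241 242 242 243 245 244 242 243
198 244 241 243 245 245 245 244 245 243 242 243 243 239 242 242 2
[... 5954 characters left out ...]
  40  39  36  36  39  41  39  38  41  41  39  39  39  41  39
274  39  39  38  41  39  37  42  40  41  40  35  36  41  39  40  41 171 251 251 250 250 241  40  40  40  39  39  36  39  40  40  40  41  39  39  41  39  41  40
276  38  41  38  42  38  39  40  39  41  39  34  37  39  39  39  42 171 251 251 251 251 242  39  40  40  39  39  34  39  40  40  39  40  40  41  39  39  41  39
278  40  40  41  37  39  40  42  38  39  39  35  38  38  41  41  41 174 251 251 251 251 242  41  38  38  40  38  35  39  41  40  41  41  38  36  38  38  38  41
280  39  34  33  31  30  31  37  38  40  38  36  37  39  41  41  41 172 250 250 250 250 241  39  40  38  40  37  38  40  40  40  41  36  31  31  30  32  38  38
```

>>> jog_arm --pt "0 0 0.006 0 0 0 0" --pt "0 0 0.012 0 0 0 0" --pt "0 0 0.012 0 0 0 0" --pt "0 0 0.012 0 0 0 0"

```text
time: 54.9
position: [0.4692, -0.4138, 0.0576]
tcp_rot: [-179.8, 0.1, -67.7]
force: [0.1, 6.2, 6.5]
grip_width: 0.0137
grip_force: 30.0
```

Run:
```python
from h import *
print(env.get_obs()["tcp_rot"])
g=cam("wrist")["img"].max(2)
for r in (176,184,192,206,212):print(r,g[r,308:334])
```

```text
[-1.79843167e+02  5.02413492e-02 -6.77133801e+01]
176 [244 243 243 243 243 234 152 111 114 116 115 116 119 118 119 118 116 117
 132 202 243 245 244 244 245 245]
184 [243 243 243 242 243 234 147 109 114 115 116 117 115 116 115 115 113 114
 130 201 242 245 244 244 245 244]
192 [242 243 242 243 243 234 147 109 111 113 112 115 116 117 114 113 113 111
 144 224 243 244 244 244 244 244]
206 [242 242 242 242 243 247 250 250 250 250 250 250 250 250 250 250 250 250
 247 244 243 242 242 243 243 243]
212 [242 243 242 241 243 247 250 250 250 250 251 250 250 250 250 250 250 250
 246 244 243 243 243 243 243 243]
```

>>> jog_arm --pt "0 0 0 0 0 0 0.35" --pt "0 0 0 0 0 0 0.35" --pt "0 0 0 0 0 0 0.35" --pt "0 0 0 0 0 0 0.35" --pt "0 0 0 0 0 0 0.35" --pt "0 0 0 0 0 -20 0.35" --pt "0 0 0 0 0 -50 0.35" --pt "0 0 0 0 0 -90 0.35" --pt "0 0 0 -30 0 -130 0.35" --pt "0 0 0 -60 0 -170 0.35" --pt "0 0 0 -70 0 -190 0.35" --pt "0 0 0 -70 0 -190 0.35"

```text
time: 55.95
position: [0.4437, -0.35, 0.2556]
tcp_rot: [-179.6, -0.6, -67.7]
force: [1.0, -1.0, 1.3]
grip_width: 0.0303
grip_force: 0.0
```

Run:
```python
from knob import *
o=env.get_obs();print(o["position"],o["tcp_rot"],o["force"])
c=cam("wrist");knob(c,proj(c,[[.469,-.4138,.073]])[0])
# top view: each cover against the ring (offset between cover edge at z .058 and ring), and change since start for the bowl/spatula
t=cam("top");im=t["img"];a=cv2.imread("pics/top0.png")
d=(cv2.absdiff(im,a).max(2)>50).astype(np.uint8)
for n,(x,y,w,h) in{"spatula":(85,155,112,70),"bowl":(385,262,45,46),"counter":(215,260,110,50)}.items():print(n,d[y:y+h,x:x+w].sum())
np.set_printoptions(linewidth=250);g=im.max(2)
for C in((.648,.1865),(.649,-.0035)):
    for dx,dy in((1,0),(-1,0),(0,1),(0,-1)):
        rr=np.arange(.040,.066,.001);px=proj(t,np.c_[C[0]+dx*rr,C[1]+dy*rr,0*rr+.054]).astype(np.float32)
        print(C,dx,dy,cv2.remap(g,px[:,0],px[:,1],1).ravel())
```

```text
[ 0.44368829 -0.35002992  0.2556054 ] [-179.63347041   -0.58735406  -67.66458643] [ 1.00565078 -1.03173404  1.31744743]
axis [ 0.46906489 -0.41368749] r 0.03485460784886659
axis [ 0.46906489 -0.41368749] r 0.03485460784886659 39
white 149 px 320.744966442953 124.46979865771812 mid [ 0.00680338 -0.01518979] len 0.021774095764193646 angle -68.3789508000456
0.037 dark at []
0.044 dark at [(-72, 146), (-68, 107)]
0.047 dark at [(-72, 155), (-68, 107)]
0.05 dark at [(-72, 152), (-68, 77)]
spatula 0
bowl 0
counter 2314
(0.648, 0.1865) 1 0 [174 174 174 173 174 176 178 178 179 181 182 184 184 183 180 177 161 122  86  98 111 123 135 146 143 141]
(0.648, 0.1865) -1 0 [186 187 188 188 187 184 178 171 163 155 163 179 189 189 188 187 187 159 111  82 106 128 137 144 146 144]
(0.648, 0.1865) 0 1 [187 188 189 188 186 186 186 184 175 167 170 174 179 185 189 180 172 144 112  99 111 124 133 141 143 142]
(0.648, 0.1865) 0 -1 [182 181 184 188 173 150 126 109  90 122 155 174 180 185 187 189 170 146 123 103  88 106 125 134 140 143]
(0.649, -0.0035) 1 0 [177 177 176 174 175 176 176 172 168 171 176 178 176 175 177 179 162 140 122 116 110 121 135 141 141 141]
(0.649, -0.0035) -1 0 [181 181 180 179 177 170 155 139 155 175 183 181 180 181 182 179 175 155 112  79 120 159 164 154 147 143]
(0.649, -0.0035) 0 1 [180 179 177 175 178 180 181 180 180 180 180 181 182 182 182 179 170 163 119  75  79 119 151 146 142 139]
(0.649, -0.0035) 0 -1 [169 171 172 173 174 165 155 140 117 100 133 165 176 178 181 184 187 133  83  83 113 133 136 139 139 139]
```

```bash
python3 -c "
from workcell import order
print(order.job_done())"
```

```text
the job is handed in; nothing more can be done
None
```

I handed the job in at about 56 s. Both covers (only two were there) sit centred and pressed home on burners 3 and 2, the tap is in to its stop, and the knob pointer stands at the index mark within about half a degree. The spatula and bowl show no change in the pictures; the hand-in returned no verdict.

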